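Locate the drying pallet and snap the wooden stars into it

TASK

To get the wooden stars ready for staining, first push the empty plywood pallet fully home on the table, square against both dowels and the end stop of the fence. Then slide every standing star that is there into a lane of its own on the pallet until it is fully home and the orange spring catch has clicked shut behind its foot. Finish with the pallet still fully home, and leave everything else on the table where it is.

Things in the scene. Friction and masses are not known exactly. Their poses are not given: they have to be found in the camera images.
- fence: Fixed L-shaped plywood fence. Origin on the table top, at the point where the pallet's origin comes when fully home; then the axes agree too: +x towards the two dowels, +y towards the end stop, z up. 20 mm tall bars carry them: x 101 to 135 mm, y -155 to 185 mm behind the dowels; y 172 to 198 mm, x -45 to 135 mm beside the end stop.
- dowel_a (a point): Top of the first of two dark upright dowels, 16 mm diameter, 32 mm tall, at fence x = 98, y = -75 mm. The dowels touch the pallet's back edge.
- dowel_b (a point): Top of the second dowel, at fence x = 98, y = +75 mm.
- end_stop (a point): Middle of the contact face, at the table top, of the dark end-stop block (30 mm long, 28 mm tall): fence x = 0, y = 150 mm. It touches the pallet's +y end.
- pallet: Loose plywood pallet, about 0.6 kg, slab 180 (x) x 300 (y) x 16 mm, flat on the table; slides when an edge is pushed. Origin: centre of its underside; +x from its open front to its back edge, +y to the end meant for the end stop. Starts 25 to 60 mm short of home in x and y, a little turned. Four lanes along x for the stars' feet, at y = -108, -36, +36, +108 mm; a low stop bar along the back edge.
- entry_1 (a point): Lane 1's open front, on the slab's top (pallet x = -62, y = -108, z = 16 mm): a foot can be set down here. All lanes are alike. Further in, from x = -35 to -11 mm, guides 11 mm tall narrow from 66 to 53 mm; then rails 53 mm apart up to x = 76 mm. Lips at x 38 to 76 mm (44 mm apart, 11 mm above the slab, tops 30 mm above the table) hold a foot down, so it can only be slid in.
- seat_1 (a point): Lane 1's far end, on the slab's top (pallet x = 51, y = -108, z = 16 mm), axes as the pallet's: a star's origin comes here when its foot touches the stop bar (face at pallet x = 76 mm, 12 mm tall). Behind the catch the foot has 2 mm of play towards the front.
- catch_1 (a joint): Orange spring catch on lane 1's +y side, pallet x 1 to 24 mm. 0 m = sprung out, nose 6 mm inside the lane; slides to +y by up to 7 mm (spring 1.3 N + 220 N/m). A foot sliding in pushes its slanted front aside (about 10 N at most); its square back then snaps behind the foot's rear edge. Reads near 0 both with the lane empty and with a star caught.
- seat_2 (a point): Lane 2's far end, on the slab's top (pallet x = 51, y = -36, z = 16 mm), axes as the pallet's: a star's origin comes here when its foot touches the stop bar (face at pallet x = 76 mm, 12 mm tall). Behind the catch the foot has 2 mm of play towards the front.
- catch_2 (a joint): Orange spring catch on lane 2's +y side, pallet x 1 to 24 mm. 0 m = sprung out, nose 6 mm inside the lane; slides to +y by up to 7 mm (spring 1.3 N + 220 N/m). A foot sliding in pushes its slanted front aside (about 10 N at most); its square back then snaps behind the foot's rear edge. Reads near 0 both with the lane empty and with a star caught.
- seat_3 (a point): Lane 3's far end, on the slab's top (pallet x = 51, y = +36, z = 16 mm), axes as the pallet's: a star's origin comes here when its foot touches the stop bar (face at pallet x = 76 mm, 12 mm tall). Behind the catch the foot has 2 mm of play towards the front.
- catch_3 (a joint): Orange spring catch on lane 3's +y side, pallet x 1 to 24 mm. 0 m = sprung out, nose 6 mm inside the lane; slides to +y by up to 7 mm (spring 1.3 N + 220 N/m). A foot sliding in pushes its slanted front aside (about 10 N at most); its square back then snaps behind the foot's rear edge. Reads near 0 both with the lane empty and with a star caught.
- seat_4 (a point): Lane 4's far end, on the slab's top (pallet x = 51, y = +108, z = 16 mm), axes as the pallet's: a star's origin comes here when its foot touches the stop bar (face at pallet x = 76 mm, 12 mm tall). Behind the catch the foot has 2 mm of play towards the front.
- catch_4 (a joint): Orange spring catch on lane 4's +y side, pallet x 1 to 24 mm. 0 m = sprung out, nose 6 mm inside the lane; slides to +y by up to 7 mm (spring 1.3 N + 220 N/m). A foot sliding in pushes its slanted front aside (about 10 N at most); its square back then snaps behind the foot's rear edge. Reads near 0 both with the lane empty and with a star caught.
- star_1: Brown wooden star, 66 mm across, 18 mm thick, upright on a square plywood foot 50 x 50 x 8 mm; 67 mm tall, 90 g. Origin: centre of the foot's underside; z up, x through its 18 mm thickness, y along its width. Grip it across the thickness: its middle, 28 mm wide, is solid from 8 to 50 mm height. Front and back are alike; either may lead. May be absent.
- star_2: Brown wooden star, 66 mm across, 18 mm thick, upright on a square plywood foot 50 x 50 x 8 mm; 67 mm tall, 90 g. Origin: centre of the foot's underside; z up, x through its 18 mm thickness, y along its width. Grip it across the thickness: its middle, 28 mm wide, is solid from 8 to 50 mm height. Front and back are alike; either may lead. May be absent.
- star_3: Brown wooden star, 66 mm across, 18 mm thick, upright on a square plywood foot 50 x 50 x 8 mm; 67 mm tall, 90 g. Origin: centre of the foot's underside; z up, x through its 18 mm thickness, y along its width. Grip it across the thickness: its middle, 28 mm wide, is solid from 8 to 50 mm height. Front and back are alike; either may lead. May be absent.
- star_4: Brown wooden star, 66 mm across, 18 mm thick, upright on a square plywood foot 50 x 50 x 8 mm; 67 mm tall, 90 g. Origin: centre of the foot's underside; z up, x through its 18 mm thickness, y along its width. Grip it across the thickness: its middle, 28 mm wide, is solid from 8 to 50 mm height. Front and back are alike; either may lead. May be absent.
- stain_tin: Bystander, to be left alone: round stain tin, 80 mm diameter, 95 mm tall. Origin at its underside (z up).
- glue: Bystander, to be left alone: glue bottle, 48 mm diameter, 130 mm tall. Origin at its underside (z up).
- scissors: Bystander, to be left alone: scissors lying flat, about 135 mm long. Origin at its underside (z up).
- sanding_block: Bystander, to be left alone: cork sanding block, 60 x 100 x 35 mm. Origin at its underside (z up).
- flat_star: Bystander, to be left alone: flat pale wooden star lying on the table, 84 mm across, 12 mm thick. Origin at its underside (z up).
- brush: Bystander, to be left alone: brush lying on the table, about 200 mm long. Origin at its underside (z up).
Things that resemble listed ones, but are neither listed nor needed, are in the scene too. Leave any red look-alike of the star_3 alone.

How it is judged:
On the way:
1. the pallet is home against both dowels and the end stop (within 3 mm, 0.025 rad) while no star is on it yet (x of pallet in the frame of fence between -0.003 and 0.003 m and y of pallet in the frame of fence between -0.003 and 0.003 m and angle between the x axis of pallet and the x axis of fence, either way round below 0.025 rad and height (world z) of pallet below 0.004 m and horizontal distance between each of star_1, star_2, star_3, star_4 and pallet above 0.15 m), for 0.2 s.
At the end, for the whole second after the job is handed in: Pallet home on the fence within 3 mm in x and y and 0.025 rad; every star present upright in its own lane, 4.5 mm short of to 2.5 mm past its seat along the lane and within 4 mm across it, that lane's catch within 2 mm of shut; all at rest (x of pallet in the frame of fence between -0.003 and 0.003 m and y of pallet in the frame of fence between -0.003 and 0.003 m and angle between the x axis of pallet and the x axis of fence, either way round below 0.025 rad and height (world z) of pallet below 0.004 m and ((x of star_1 in the frame of seat_1 between -0.0045 and 0.0025 m and y of star_1 in the frame of seat_1 between -0.004 and 0.004 m and z of star_1 in the frame of seat_1 between -0.003 and 0.004 m and value of joint catch_1 below 0.002 m) or (x of star_1 in the frame of seat_2 between -0.0045 and 0.0025 m and y of star_1 in the frame of seat_2 between -0.004 and 0.004 m and z of star_1 in the frame of seat_2 between -0.003 and 0.004 m and value of joint catch_2 below 0.002 m) or (x of star_1 in the frame of seat_3 between -0.0045 and 0.0025 m and y of star_1 in the frame of seat_3 between -0.004 and 0.004 m and z of star_1 in the frame of seat_3 between -0.003 and 0.004 m and value of joint catch_3 below 0.002 m) or (x of star_1 in the frame of seat_4 between -0.0045 and 0.0025 m and y of star_1 in the frame of seat_4 between -0.004 and 0.004 m and z of star_1 in the frame of seat_4 between -0.003 and 0.004 m and value of joint catch_4 below 0.002 m)) and ((x of star_2 in the frame of seat_1 between -0.0045 and 0.0025 m and y of star_2 in the frame of seat_1 between -0.004 and 0.004 m and z of star_2 in the frame of seat_1 between -0.003 and 0.004 m and value of joint catch_1 below 0.002 m) or (x of star_2 in the frame of seat_2 between -0.0045 and 0.0025 m and y of star_2 in the frame of seat_2 between -0.004 and 0.004 m and z of star_2 in the frame of seat_2 between -0.003 and 0.004 m and value of joint catch_2 below 0.002 m) or (x of star_2 in the frame of seat_3 between -0.0045 and 0.0025 m and y of star_2 in the frame of seat_3 between -0.004 and 0.004 m and z of star_2 in the frame of seat_3 between -0.003 and 0.004 m and value of joint catch_3 below 0.002 m) or (x of star_2 in the frame of seat_4 between -0.0045 and 0.0025 m and y of star_2 in the frame of seat_4 between -0.004 and 0.004 m and z of star_2 in the frame of seat_4 between -0.003 and 0.004 m and value of joint catch_4 below 0.002 m)) and ((x of star_3 in the frame of seat_1 between -0.0045 and 0.0025 m and y of star_3 in the frame of seat_1 between -0.004 and 0.004 m and z of star_3 in the frame of seat_1 between -0.003 and 0.004 m and value of joint catch_1 below 0.002 m) or (x of star_3 in the frame of seat_2 between -0.0045 and 0.0025 m and y of star_3 in the frame of seat_2 between -0.004 and 0.004 m and z of star_3 in the frame of seat_2 between -0.003 and 0.004 m and value of joint catch_2 below 0.002 m) or (x of star_3 in the frame of seat_3 between -0.0045 and 0.0025 m and y of star_3 in the frame of seat_3 between -0.004 and 0.004 m and z of star_3 in the frame of seat_3 between -0.003 and 0.004 m and value of joint catch_3 below 0.002 m) or (x of star_3 in the frame of seat_4 between -0.0045 and 0.0025 m and y of star_3 in the frame of seat_4 between -0.004 and 0.004 m and z of star_3 in the frame of seat_4 between -0.003 and 0.004 m and value of joint catch_4 below 0.002 m)) and ((x of star_4 in the frame of seat_1 between -0.0045 and 0.0025 m and y of star_4 in the frame of seat_1 between -0.004 and 0.004 m and z of star_4 in the frame of seat_1 between -0.003 and 0.004 m and value of joint catch_1 below 0.002 m) or (x of star_4 in the frame of seat_2 between -0.0045 and 0.0025 m and y of star_4 in the frame of seat_2 between -0.004 and 0.004 m and z of star_4 in the frame of seat_2 between -0.003 and 0.004 m and value of joint catch_2 below 0.002 m) or (x of star_4 in the frame of seat_3 between -0.0045 and 0.0025 m and y of star_4 in the frame of seat_3 between -0.004 and 0.004 m and z of star_4 in the frame of seat_3 between -0.003 and 0.004 m and value of joint catch_3 below 0.002 m) or (x of star_4 in the frame of seat_4 between -0.0045 and 0.0025 m and y of star_4 in the frame of seat_4 between -0.004 and 0.004 m and z of star_4 in the frame of seat_4 between -0.003 and 0.004 m and value of joint catch_4 below 0.002 m)) and angle between each of star_1, star_2, star_3, star_4's own z axis and vertical below 0.1 rad and linear speed of each of star_1, star_2, star_3, star_4, pallet below 0.02 m/s); the robot touches nothing.
It fails at once if a bystander is moved by more than 30 mm (distance of any of stain_tin, glue, scissors, sanding_block, flat_star, brush from where it was at the start of the episode above 0.03 m).
It fails at once if a star or the pallet falls off the table (height (world z) of any of star_1, star_2, star_3, star_4, pallet below -0.1 m).
Of star_1, star_2, star_3, star_4 only 3 to 4 are there at a start; the rules pass over those that are not, and their reading is None.
At some moment in a run one of star_1, star_2, star_3, star_4 may be knocked a few centimetres aside while the robot is not near it.
Once in a run the grip may slacken for a moment while it holds something.
It also fails if it takes over 210 s, if anything falls off the work surface, if the arm or the gripper's body presses on something with over 40 N, if the wrist force passes 120 N, or if a joint passes its speed limit or range.

ROBOT

A 6-joint arm with a two-finger parallel gripper is mounted at the origin on the work surface. World frame = base frame: x ahead of the robot, y to its left, z up, the work surface at z = 0. Lengths are in m, angles in rad, forces in N, time in s.
With the tool pointing down it reaches from about 0.25 to 0.725 m from the base axis. Payload 4 kg.
Tool frame: the origin (TCP) lies between the finger pads; the fingertips stand 17 mm ahead of it and the grasp point (between the pads) lies 2 mm behind it; z points along the fingers, x is the direction in which the jaws open and shut, and the axes are right-handed (so a half turn about z gives the same grasp; the last joint's range is limited). The gripper opens to 85 mm and grips with 20 to 120 N. Pads are 22 mm wide; open, the fingers measure 114 mm over their backs; the gripper's body (76 mm by 85 mm) begins 54 mm behind the grasp point. The pads swing forward as they close: fully open they stand 13 mm farther back than shut.
Start: joints at [1.275, 0.241, 0.005, 1.335, 0, 1.571], TCP at [0.146, 0.478, 0.248] pointing down, gripper open.
Joint ranges: [-2.72, 2.72], [-1.05, 1.87], [-1.09, 1.28], [-1.99, 2.15], [-1.42, 1.44], [-3.14, 3.14]. Speed limits (rad/s): [2.79, 2.79, 3.14, 3.14, 3.14, 3.14].

INTERFACE

Orientations are given as a unit quaternion [x, y, z, w].
In Python, from workcell import telemetry, cams, workorder gives the robot as it stands. The module is installed in compiled form; this text tells all that it offers.
- The arm moves only by the tool apply_moves, never from a script. Its argument "moves" is a list that holds one entry, the list of rows, each a list of 4 numbers: the shift along the tool's x, y, z in mm, then the turn about the tool's z in degrees. A call has exactly 10 rows; each row shifts and turns the pose as measured when the row begins, along the tool's axes as they then stand; what a row does not reach is not made up. A row lasts 1/10 s, in which the tool goes at most 50 mm and 8.59 degrees, less where a joint would pass 70% of its speed; a pose out of reach is approached as far as the arm can. A call with a gripper value outside its range is refused whole. "hand" is the gripper's target within -1 to 1 (fully open at 1, half-way at 0, shut at -1), set as the call begins (left out, the last holds). The fingers move at their own pace and stop on an object; the grip force is fixed at half the most. Time passes only in rows, so rows that do not move let the fingers close, or fill a call up. It gives the time, the measured TCP pose, the force and the opening at its end, in the units of the state.
- telemetry.get_obs(): the state, without advancing time (a new reading comes with each control period).
- cams.camera(name): name is "scene" or "top" or "wrist"; returns a dict with "color" (420x560x3 uint8, red, green, blue), "fovy" (degrees; the focal length in pixels is half the picture's height over the tangent of half this angle, whatever the lens; pixels are square), "cx", "cy" (the principal point, pixels), "camera_from_world" (4x4, takes a point from world to camera coordinates). Camera axes: x right, y down, z forward; pixel columns grow to the right and rows downward; lengths in m; the calibration is good to about 2 mm. A picture is of the moment at which its call begins. There is no depth.
- workorder.job_done(): hands the job in, once; it reports no verdict.
The state is a dict: "clock": time; "joint_pos": joint angles; "joint_vel": joint speeds; "tau": joint torques, N m; "eef_pos": TCP position; "tool_rot": TCP orientation; "ft_force": force on the tool from outside, world axes, zero at the start; "ft_torque": the same for the moment, N m; "grip_width": finger opening in m.
Only numpy, scipy, OpenCV 4.12 (cv2) and the standard library are available. Lean on these libraries where they do the work, as an engineer would, in place of code of your own. Each camera call takes 0.05 s, during which the arm holds its last target. There are 200 camera calls.

## Working session

There is one attempt and no reset: what is moved stays moved. The work goes in short steps, Python scripts to look and compute and a tool call to move; the robot and the scene stay as the last step left them, time stands still between calls to the robot, and variables do not carry over. Pictures are saved under pics/ and viewed, about 12 in all and at most 16, crops included, and the job is handed in when it is done.

Besides the shell and the picture viewer there is one more tool, called after ">>>" by a JSON object that holds its "fn" and its "kwargs". apply_moves: Moves the arm, as the interface text tells. Its arguments: {"type":"object","properties":{"moves":{"type":"array"},"hand":{"type":"number"}},"required":["moves"]}

```bash
mkdir -p pics; cat > h.py <<'E'
import numpy as np, cv2
from workcell import telemetry, cams, workorder
def snap(n,f):
    c=cams.camera(n); cv2.imwrite(f'pics/{f}.png',c['color'][:,:,::-1]); np.savez(f'pics/{f}.npz',fovy=c['fovy'],cx=c['cx'],cy=c['cy'],T=c['camera_from_world']); return c
def load(f): return dict(np.load(f'pics/{f}.npz'))
def K(c): return 210/np.tan(np.radians(float(c['fovy']))/2)
def pos(f,u,v,z):
    c=load(f);T=c['T'];k=K(c);R=T[:3,:3];o=-R.T@T[:3,3]
    d=R.T@np.array([(u-c['cx'])/k,(v-c['cy'])/k,1]);return o+d*(z-o[2])/d[2]
def pix(f,p):
    c=load(f);q=c['T'][:3,:3]@np.array(p)+c['T'][:3,3];return np.array([c['cx']+K(c)*q[0]/q[2],c['cy']+K(c)*q[1]/q[2]])
E
python3 - <<'E'
from h import *
for n in('top','scene'):
    c=snap(n,n+'0');print(n,c['fovy'],c['cx'],c['cy'],np.round(c['camera_from_world'],3).tolist())
o=telemetry.get_obs();print(o['eef_pos'],o['tool_rot'],o['grip_width'],o['clock'])
E
```

```text
top 52.48685068303406 283.63906543697226 208.75387975886568 [[-0.021, -0.999, 0.024, -0.106], [-0.992, 0.018, -0.125, 0.519], [0.124, -0.026, -0.992, 1.115], [0.0, 0.0, 0.0, 1.0]]
scene 43.56734150546048 275.3738138083166 199.78018914906332 [[0.435, 0.9, 0.011, -0.148], [0.718, -0.339, -0.608, -0.376], [-0.543, 0.273, -0.794, 1.851], [0.0, 0.0, 0.0, 1.0]]
[0.1455845  0.4777601  0.24749644] [ 8.03583422e-01  5.95191362e-01 -7.71195848e-04  5.75814280e-04] 0.08528573169816436 0.1
```

View pics/top0.png

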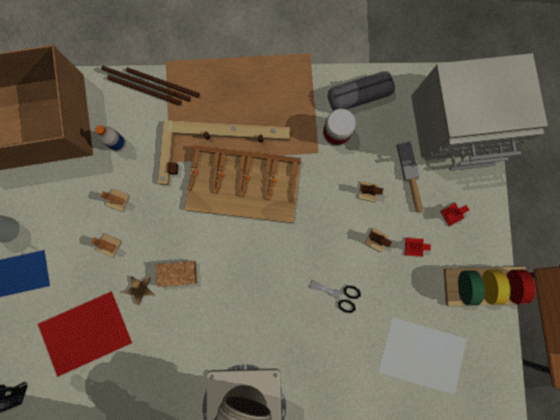

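View pics/scene0.png

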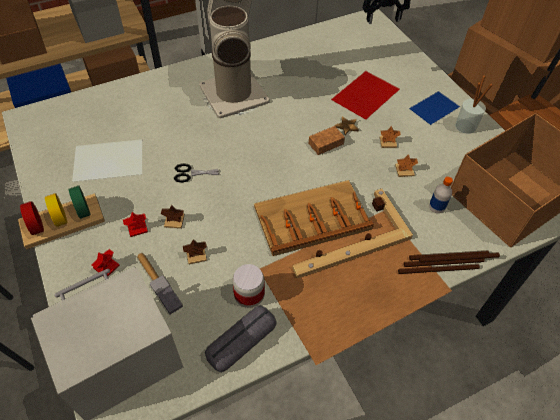

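The picture shows four stars with plywood feet, at top-view pixels (115,200), (107,243), (371,190) and (378,239). The red look-alikes are at (455,213) and (415,247), and the flat star is at (138,289). The pallet is around (243,185), and the fence's L is at the upper left. I'll take one close crop to check both the choice and the geometry.

```bash
python3 - <<'E'
from h import *
im=cv2.imread('pics/top0.png')
a=cv2.resize(im[110:230,150:310],None,fx=5,fy=5,interpolation=cv2.INTER_CUBIC)
cv2.imwrite('pics/c1.png',a)
b=cv2.resize(im[180:260,85:145],None,fx=6,fy=6,interpolation=cv2.INTER_CUBIC)
d=cv2.resize(im[175:255,350:430],None,fx=5,fy=5,interpolation=cv2.INTER_CUBIC)
o=np.zeros((480,760,3),np.uint8);o[:,:360]=b;o[:400,360:]=d
cv2.imwrite('pics/c2.png',np.clip(o*1.5,0,255).astype(np.uint8))
E
```

```text
(no output)
```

View pics/c1.png

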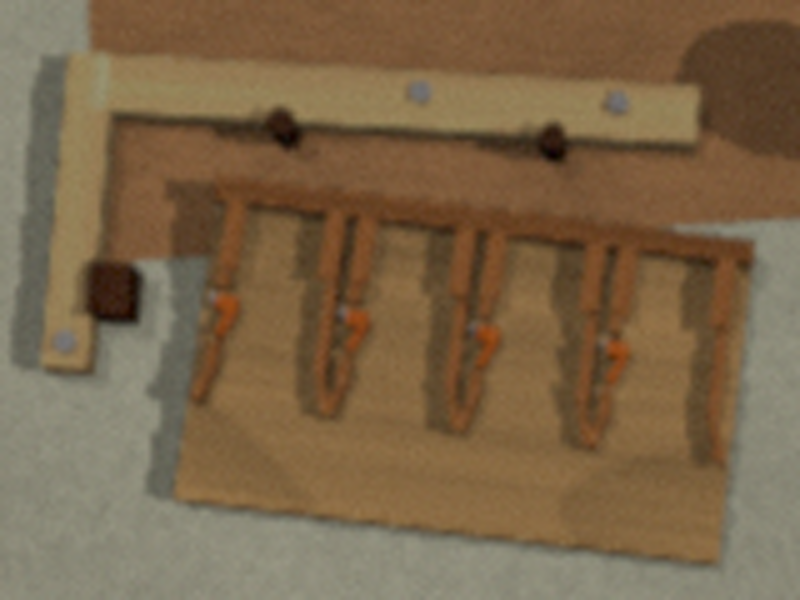

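View pics/c2.png

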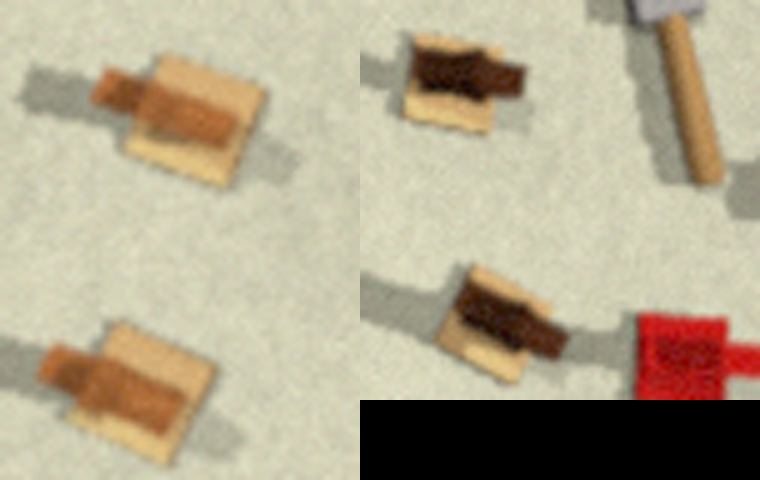

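Checks out: four brown stars on plywood feet (two light, two dark), and the look-alikes are fully red. Next I'll fit the poses from the corner pixels.

```bash
cat >> h.py <<'E'
def rigid(A,B):
    A=np.array(A,float);B=np.array(B,float);a=A.mean(0);b=B.mean(0);M=(A-a).T@(B-b)
    th=np.arctan2(M[0,1]-M[1,0],M[0,0]+M[1,1]);R=np.array([[np.cos(th),-np.sin(th)],[np.sin(th),np.cos(th)]])
    t=b-R@a;return th,R,t,(A@R.T+t-B)
E
python3 - <<'E'
from h import *
def f(x,y,u0,v0,s,z): return pos('top0',u0+(x+.5)/s-.5,v0+(y+.5)/s-.5,z)[:2]*1000
c=lambda x,y,z:f(x,y,150,110,5,z)
th,R,t,e=rigid([(98,75),(98,-75),(135,198),(135,-155),(101,-155),(-45,198),(-45,172),(101,172)],
 [c(285,128,.032),c(553,143,.032),c(68,55,.02),c(698,87,.02),c(697,143,.02),c(42,368,.02),c(92,372,.02),c(110,117,.02)])
print('fence',np.degrees(th),t,np.round(e,1).tolist())
P=rigid([(-90,150),(-90,-150),(90,-150),(90,150)],[c(176,498,.016),c(716,562,.016),c(752,242,.028),c(218,182,.028)])
print('pallet',np.degrees(P[0]),P[2],np.round(P[3],1).tolist(),'in fence',R.T@(P[2]-t))
b=lambda x,y:f(x,y,85,180,6,.008)
d=lambda x,y:f(x-360,y,350,175,5,.008)
for n,q in dict(A=[b(165,52),b(268,92),b(230,188),b(124,150)],B=[b(117,320),b(217,366),b(170,465),b(70,420)],
 C=[d(415,33),d(503,48),d(490,132),d(404,117)],D=[d(473,265),d(551,303),d(516,384),d(437,342)]).items():
    r=rigid([(25,25),(25,-25),(-25,-25),(-25,25)],q);print(n,np.degrees(r[0]),r[2],np.round(r[3],1).tolist())
E
```

```text
fence -3.867381796175891 [624.64036453  24.93272977] [[2.4, 1.8], [2.9, -0.7], [0.3, -0.2], [-0.3, -1.8], [-2.0, -0.8], [-2.4, 0.3], [-1.5, 1.5], [0.6, -0.2]]
pallet -7.690750935741085 [589.93791002  -6.01525233] [[-2.3, 2.0], [-1.8, -1.7], [1.1, -2.3], [3.0, 2.0]] in fence [-32.53607347 -33.21809549]
A -21.058986835984168 [553.8756584 338.3266814] [[0.4, -0.9], [1.8, -0.4], [-0.9, 1.5], [-1.3, -0.2]]
B -24.614225483622125 [430.2560939  358.75341604] [[0.1, -0.5], [1.0, -0.6], [-0.5, 0.4], [-0.7, 0.8]]
C -10.788951366107717 [ 565.69857953 -353.66393065] [[0.9, -0.2], [0.9, -0.3], [-1.0, -0.5], [-0.9, 0.9]]
D -27.5840688293205 [ 431.14875886 -370.24726774] [[1.4, 0.4], [0.0, -1.8], [-0.3, -0.2], [-1.0, 1.6]]
```

```bash
cat >> h.py <<'E'
from scipy.spatial.transform import Rotation as Ro
def state():
    o=telemetry.get_obs();M=Ro.from_quat(o['tool_rot']).as_matrix()
    return o,np.array(o['eef_pos'])*1000,np.degrees(np.arctan2(M[1,0],M[0,0])),M
def plan(x,y,z,yaw,n=10,dz0=0):
    "rows in tool axes: n rows of even world motion; yaw mod 180 near present"
    o,p,w,M=state();dy=(yaw-w+90)%180-90;d=(np.array([x,y,z])-p)/n
    print('t',round(o['clock'],1),'at',p.round(1),'yaw',round(w,1),'F',np.round(o['ft_force'],1),'grip',round(o['grip_width']*1000,1),'j6',round(o['joint_pos'][5],2))
    for i in range(n):
        a=np.radians(w+dy*(i+.0)/n);X=np.array([np.cos(a),np.sin(a)]);Y=np.array([np.sin(a),-np.cos(a)])
        print([round(float(d[:2]@X),1),round(float(d[:2]@Y),1),round(-d[2],1),round(-dy/n,2)],end=',')
    print()
E
python3 -c "
from h import *
plan(455,-34,200,-4,14)"
```

```text
t 0.1 at [145.6 477.8 247.5] yaw 73.1 F [-0.1 -0.1  0.2] grip 85.3 j6 1.57
[-28.5, 31.8, np.float64(3.4), np.float64(5.5)],[-25.3, 34.4, np.float64(3.4), np.float64(5.5)],[-21.9, 36.7, np.float64(3.4), np.float64(5.5)],[-18.3, 38.6, np.float64(3.4), np.float64(5.5)],[-14.5, 40.2, np.float64(3.4), np.float64(5.5)],[-10.6, 41.4, np.float64(3.4), np.float64(5.5)],[-6.6, 42.2, np.float64(3.4), np.float64(5.5)],[-2.5, 42.6, np.float64(3.4), np.float64(5.5)],[1.6, 42.7, np.float64(3.4), np.float64(5.5)],[5.7, 42.3, np.float64(3.4), np.float64(5.5)],[9.7, 41.6, np.float64(3.4), np.float64(5.5)],[13.7, 40.5, np.float64(3.4), np.float64(5.5)],[17.5, 39.0, np.float64(3.4), np.float64(5.5)],[21.1, 37.1, np.float64(3.4), np.float64(5.5)],
```

>>> {"fn": "apply_moves", "kwargs": {"moves": [[[-28,32,3,5.5],[-25,34,3,5.5],[-22,37,3,5.5],[-18,39,3,5.5],[-14,40,3,5.5],[-11,41,3,5.5],[-7,42,3,5.5],[-2,43,3,5.5],[2,43,3,5.5],[6,42,3,5.5]]], "hand": -1}}

```text
clock: 1.1
eef_pos: [0.3666, 0.101, 0.2133]
tool_rot: [0.99, 0.144, -0.002, 0.002]
ft_force: [1.5, 0.8, -0.4]
grip_width: 0.0002
```

```bash
sed -i 's/round(-d\[2\],1),round(-dy\/n,2)/round(float(-d[2]),1),round(float(-dy\/n),2)/' h.py; python3 -c "
from h import *
plan(455,-34,100,-4,8)"
```

```text
t 1.1 at [366.6 101.  213.3] yaw 16.6 F [ 1.5  0.8 -0.4] grip 0.2 j6 1.55
[5.8, 19.3, 14.2, 2.57],[6.6, 19.0, 14.2, 2.57],[7.5, 18.7, 14.2, 2.57],[8.3, 18.4, 14.2, 2.57],[9.1, 18.0, 14.2, 2.57],[9.9, 17.6, 14.2, 2.57],[10.7, 17.1, 14.2, 2.57],[11.5, 16.6, 14.2, 2.57],
```

>>> {"fn": "apply_moves", "kwargs": {"moves": [[[6,19,14,2.6],[7,19,14,2.6],[7,19,14,2.6],[8,18,14,2.6],[9,18,14,2.6],[10,18,14,2.6],[11,17,14,2.6],[11,17,14,2.6],[0,0,0,0],[0,0,0,0]]]}}

```text
clock: 2.1
eef_pos: [0.4542, -0.0472, 0.0946]
tool_rot: [0.999, -0.051, -0.004, 0.002]
ft_force: [-0.5, 0.6, 0.6]
grip_width: 0.0002
```

```bash
python3 -c "
from h import *
plan(455,-34,22,-4,10)
snap('wrist','w1');snap('top','top1')
print(pix('w1',[.495,-.034,.016]))"
```

```text
t 2.1 at [454.2 -47.2  94.6] yaw -5.8 F [-0.5  0.6  0.6] grip 0.2 j6 1.57
[-0.1, -1.3, 7.3, -0.18],[-0.0, -1.3, 7.3, -0.18],[-0.0, -1.3, 7.3, -0.18],[-0.0, -1.3, 7.3, -0.18],[-0.0, -1.3, 7.3, -0.18],[-0.0, -1.3, 7.3, -0.18],[-0.0, -1.3, 7.3, -0.18],[-0.0, -1.3, 7.3, -0.18],[-0.0, -1.3, 7.3, -0.18],[-0.0, -1.3, 7.3, -0.18],
[346.27577694 191.10265703]
```

View pics/w1.png

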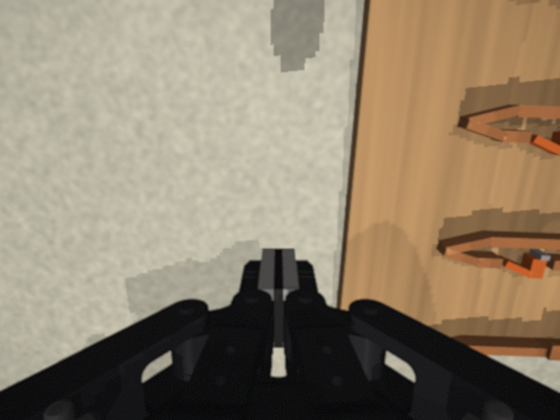

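The wrist view shows the pallet's front edge at about u=350, against 346 predicted, so the error is roughly 2 mm. The fingertips are at (278,255), short of the edge. I'll go down and push +x.

>>> {"fn": "apply_moves", "kwargs": {"moves": [[[0,-1,10,0],[0,-1,10,0],[0,-1,10,0],[0,-1,10,0],[0,-1,10,0],[0,-1,10,0],[0,0,10,0],[10,0,3,0],[10,0,0,0],[5,0,0,-0.2]]]}}

```text
clock: 3.2
eef_pos: [0.4648, -0.039, 0.0171]
tool_rot: [0.999, -0.046, -0.018, 0.001]
ft_force: [-7.7, 0.6, 11.8]
grip_width: -0.0001
```

>>> {"fn": "apply_moves", "kwargs": {"moves": [[[5,0,0,0],[5,0,0,0],[5,0,0,0],[5,0,0,0],[5,0,0,0],[5,0,0,0],[5,0,0,0],[0,0,0,0],[0,0,0,0],[0,0,0,0]]]}}

```text
clock: 4.2
eef_pos: [0.4831, -0.0412, 0.0174]
tool_rot: [0.998, -0.047, -0.039, -0.001]
ft_force: [-2.4, 0.6, 3.5]
grip_width: -0.0002
```

```bash
python3 -c "
from h import *
plan(455,-34,22,-4,1)
snap('top','top2')
im=cv2.imread('pics/top2.png')
cv2.imwrite('pics/c3.png',cv2.resize(im[110:230,150:310],None,fx=5,fy=5,interpolation=cv2.INTER_CUBIC))"
```

```text
t 4.2 at [483.1 -41.2  17.4] yaw -5.4 F [-2.4  0.6  3.5] grip -0.2 j6 1.58
[-28.6, -4.6, -4.6, -1.36],
```

View pics/c3.png

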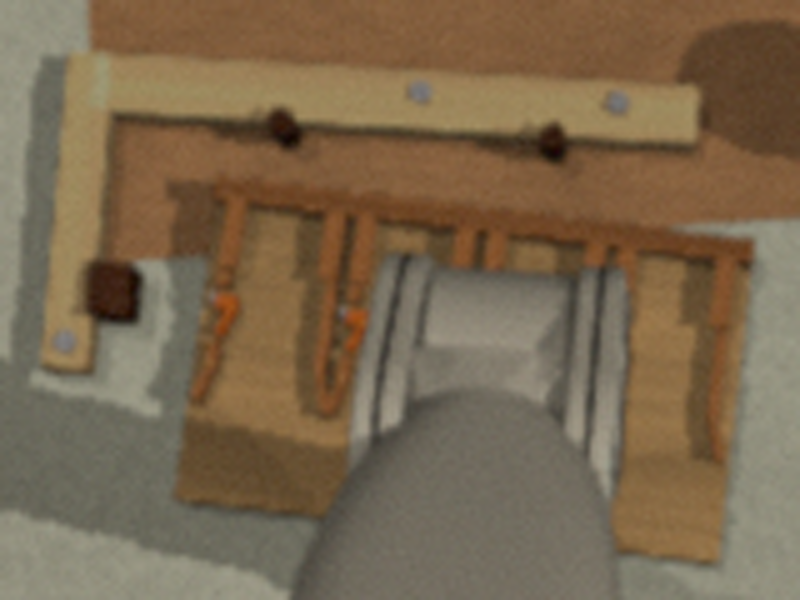

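>>> {"fn": "apply_moves", "kwargs": {"moves": [[[-3,0,-6,0],[0,0,-4,0],[0,0,0,0],[0,0,0,0],[0,0,0,0],[0,0,0,0],[0,0,0,0],[0,0,0,0],[0,0,0,0],[0,0,0,0]]]}}

```text
clock: 5.25
eef_pos: [0.4837, -0.0415, 0.0283]
tool_rot: [0.998, -0.047, -0.037, -0.001]
ft_force: [-0.5, 0.5, 0.3]
grip_width: -0.0003
```

```bash
python3 -c "
from h import *
o,p,w,M=state();print(p,w,M.round(3),o['joint_pos'],o['ft_force'])"
```

```text
[483.73011647 -41.4599166   28.33648823] -5.3699713571553005 [[ 0.993 -0.093 -0.073]
 [-0.093 -0.996  0.005]
 [-0.073  0.002 -0.997]] [-0.08456285  0.47410832 -0.28779517  0.88220558 -0.00158781  1.57993258] [-0.5083306   0.51603443  0.33043157]
```

Pressing on the table left the tool tilted about 4°, and the tilt persists because rows start from the measured pose. I'll undo it by dragging the tip backwards lightly on the bare table.

>>> {"fn": "apply_moves", "kwargs": {"moves": [[[0,0,6,0],[0,0,3,0],[0,0,2,0],[-4,0,2,0],[-5,0,2,0],[-5,0,2,0],[-5,0,1,0],[-5,0,1,0],[0,0,0,0],[0,0,0,0]]]}}

```text
clock: 6.25
eef_pos: [0.4735, -0.0405, 0.0173]
tool_rot: [0.999, -0.047, -0.02, 0.0]
ft_force: [2.1, -0.6, 2.4]
grip_width: 0.0001
```

```bash
cat >> h.py <<'E'
def st():
    o,p,w,M=state();print('t',round(o['clock'],1),p.round(1),'yaw',round(w,1),'z',M[:,2].round(3),'F',np.round(o['ft_force'],1),'T',np.round(o['ft_torque'],2),'g',round(o['grip_width']*1000,1))
E
python3 -c "
from h import *
st()"
```

```text
t 6.2 [473.5 -40.5  17.3] yaw -5.4 z [-0.04   0.002 -0.999] F [ 2.1 -0.6  2.4] T [-0.04 -0.49  0.02] g 0.1
```

>>> {"fn": "apply_moves", "kwargs": {"moves": [[[-4,0,2,0],[-5,0,2,0],[-5,0,2,0],[-5,0,2,0],[-5,0,1.5,0],[-5,0,1.5,0],[-5,0,1.5,0],[-4,0,1,0],[0,0,0,0],[0,0,0,0]]]}}

```text
clock: 7.25
eef_pos: [0.4655, -0.0397, 0.0171]
tool_rot: [0.999, -0.047, 0.011, 0.002]
ft_force: [1.4, -0.1, 3.5]
grip_width: -0.0003
```

```bash
python3 -c "
from h import *
st()"
```

```text
t 7.2 [465.5 -39.7  17.1] yaw -5.4 z [ 0.022 -0.004 -1.   ] F [ 1.4 -0.1  3.5] T [-0.03 -0.32  0.02] g -0.3
```

>>> {"fn": "apply_moves", "kwargs": {"moves": [[[0,0,-4,0],[0,0,-2,0],[8,0,0,0],[8,0,0,0],[6,0,0,0],[6,0,0,0],[6,0,0,0],[6,0,0,0],[6,0,0,0],[0,0,0,0]]]}}

```text
clock: 8.25
eef_pos: [0.4977, -0.0439, 0.0174]
tool_rot: [0.999, -0.047, -0.008, 0.002]
ft_force: [-0.5, 0.6, -0.5]
grip_width: -0.0001
```

```bash
python3 -c "
from h import *
st()"
```

```text
t 8.2 [497.7 -43.9  17.4] yaw -5.4 z [-0.015 -0.003 -1.   ] F [-0.5  0.6 -0.5] T [ 0.01  0.01 -0.  ] g -0.1
```

>>> {"fn": "apply_moves", "kwargs": {"moves": [[[-1,0,-3,0],[0,0,-3,0],[0,0,0,0],[5,0,0,0],[6,0,0,0],[6,0,0,0],[6,0,0,0],[6,0,0,0],[6,0,0,0],[0,0,0,0]]]}}

```text
clock: 9.25
eef_pos: [0.5159, -0.0475, 0.0238]
tool_rot: [0.999, -0.048, -0.025, 0.003]
ft_force: [-0.2, -0.6, 0.4]
grip_width: -0.0001
```

```bash
python3 -c "
from h import *
st()
snap('top','top3')
im=cv2.imread('pics/top3.png')
cv2.imwrite('pics/c4.png',cv2.resize(im[110:230,150:310],None,fx=5,fy=5,interpolation=cv2.INTER_CUBIC))"
```

```text
t 9.2 [515.9 -47.5  23.8] yaw -5.5 z [-0.051 -0.004 -0.999] F [-0.2 -0.6  0.4] T [-0.01 -0.03 -0.04] g -0.1
```

View pics/c4.png

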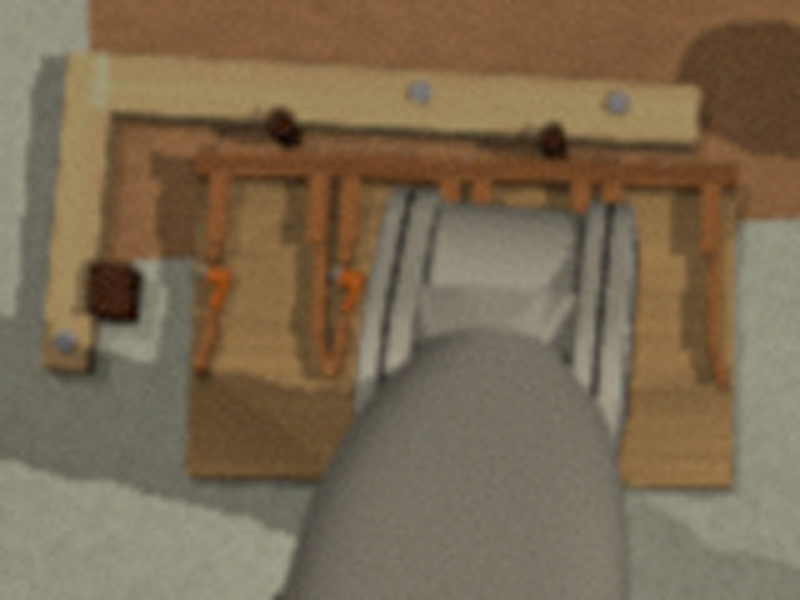

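```bash
cat >> h.py <<'E'
FT=np.array([624.6,24.9]);FY=np.radians(-3.87);FR=np.array([[np.cos(FY),-np.sin(FY)],[np.sin(FY),np.cos(FY)]])
def fw(x,y): return FR@np.array([x,y])+FT
def pal(f,q):
    c=lambda x,y,z:pos(f,150+(x+.5)/5-.5,110+(y+.5)/5-.5,z)[:2]*1000
    P=rigid([(-90,150),(-90,-150),(90,-150),(90,150)],[c(*q[0],.016),c(*q[1],.016),c(*q[2],.028),c(*q[3],.028)])
    print('pal in fence',FR.T@(P[2]-FT),'deg',np.degrees(P[0]-FY));return P
E
python3 - <<'E'
from h import *
P=pal('top3',[(188,474),(731,487),(737,180),(198,155)])
e=P[1]@np.array([0,-150])+P[2];print('end',e)
plan(515-25,-47,80,-5,1)
plan(e[0],e[1]-40,24,-4,1)
E
```

```text
pal in fence [ -6.38567099 -30.72162466] deg 1.0661671247586249
end [ 608.8179106  -155.14101449]
t 9.3 at [516.3 -47.5  23.7] yaw -5.5 F [-2.8  0.3  2.2] grip 0.4 j6 1.58
[-26.2, 2.0, -56.3, -0.49],
t 9.3 at [516.3 -47.5  23.7] yaw -5.5 F [-2.8  0.3  2.2] grip 0.4 j6 1.58
[106.3, 138.1, -0.3, -1.49],
```

>>> {"fn": "apply_moves", "kwargs": {"moves": [[[-10,0,0,0],[-15,0,-5,0],[-5,30,-10,0],[0,40,0,0.5],[0,40,0,0.5],[10,30,0,0.5],[25,10,0,0],[25,0,0,0],[15,0,0,0],[0,0,0,0]]]}}

```text
clock: 10.3
eef_pos: [0.5498, -0.2084, 0.0394]
tool_rot: [0.998, -0.061, -0.018, 0.004]
ft_force: [-0.3, 0.2, 0.7]
grip_width: -0.0001
```

```bash
python3 -c "
from h import *
print('tin',pos('top0',340,119,.095),pos('top0',326,120,.095),pos('top0',355,120,.095))
st();plan(563,-190,24,-5,1)"
```

```text
tin [ 0.74475412 -0.26796779  0.095     ] [ 0.7425151  -0.23093349  0.095     ] [ 0.74151255 -0.30750072  0.095     ]
t 10.3 [ 549.8 -208.4   39.4] yaw -7.0 z [-0.036 -0.006 -0.999] F [-0.3  0.2  0.7] T [0.03 0.02 0.03] g -0.1
t 10.3 at [ 549.8 -208.4   39.4] yaw -7.0 F [-0.3  0.2  0.7] grip -0.1 j6 1.34
[10.9, -19.9, 15.4, -1.97],
```

>>> {"fn": "apply_moves", "kwargs": {"moves": [[[6,0,7,-1],[6,0,5,-1],[3,-6,0,-1],[0,-10,0,0],[0,-10,0,0],[0,-10,0,0],[0,-12,0,0],[0,-12,0,0],[0,-5,0,0],[0,0,0,0]]]}}

```text
clock: 11.3
eef_pos: [0.5654, -0.139, 0.0246]
tool_rot: [0.999, -0.031, -0.02, 0.006]
ft_force: [-0.1, -3.3, -1.2]
grip_width: -0.0002
```

```bash
python3 -c "
from h import *
st()"
```

```text
t 11.3 [ 565.4 -139.    24.6] yaw -3.6 z [-0.041 -0.01  -0.999] F [-0.1 -3.3 -1.2] T [-0.56 -0.03  0.05] g -0.2
```

>>> {"fn": "apply_moves", "kwargs": {"moves": [[[0,-4,0,0],[0,-4,0,0],[0,-4,0,0],[0,-3,0,0],[0,-3,0,0],[0,0,0,0],[0,0,0,0],[0,0,0,0],[0,0,0,0],[0,0,0,0]]]}}

```text
clock: 12.3
eef_pos: [0.5653, -0.1283, 0.0248]
tool_rot: [0.999, -0.036, -0.021, 0.013]
ft_force: [-0.5, -2.4, -0.5]
grip_width: 0.0
```

```bash
python3 -c "
from h import *
st()
snap('top','top4')
im=cv2.imread('pics/top4.png')
cv2.imwrite('pics/c5.png',cv2.resize(im[110:230,150:310],None,fx=5,fy=5,interpolation=cv2.INTER_CUBIC))"
```

```text
t 12.3 [ 565.3 -128.3   24.8] yaw -4.1 z [-0.043 -0.024 -0.999] F [-0.5 -2.4 -0.5] T [-0.48  0.14  0.03] g 0.0
```

View pics/c5.png

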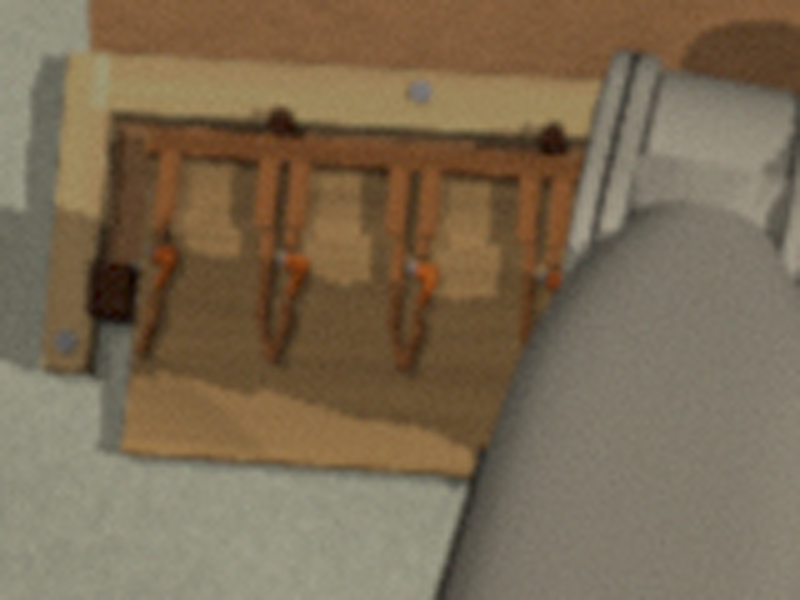

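>>> {"fn": "apply_moves", "kwargs": {"moves": [[[0,-5,0,0],[0,-5,0,0],[0,-5,0,0],[0,-5,0,0],[0,5,0,0],[0,20,0,0],[-10,20,0,0],[-30,0,0,0],[-40,0,0,0],[-15,-20,0,0]]]}}

```text
clock: 13.35
eef_pos: [0.4716, -0.1434, 0.0311]
tool_rot: [0.999, -0.042, -0.017, 0.029]
ft_force: [1.3, 1.2, 0.2]
grip_width: 0.0002
```

```bash
python3 -c "
from h import *
st()
plan(500,30,24,-4,1)
snap('top','top5')
im=cv2.imread('pics/top5.png')
cv2.imwrite('pics/c6.png',cv2.resize(im[110:230,150:310],None,fx=5,fy=5,interpolation=cv2.INTER_CUBIC))"
```

```text
t 13.3 [ 471.6 -143.4   31.1] yaw -4.8 z [-0.037 -0.057 -0.998] F [1.3 1.2 0.2] T [ 0.09 -0.01  0.02] g 0.2
t 13.3 at [ 471.6 -143.4   31.1] yaw -4.8 F [1.3 1.2 0.2] grip 0.2 j6 1.4
[13.7, -175.1, 7.1, -0.84],
```

View pics/c6.png

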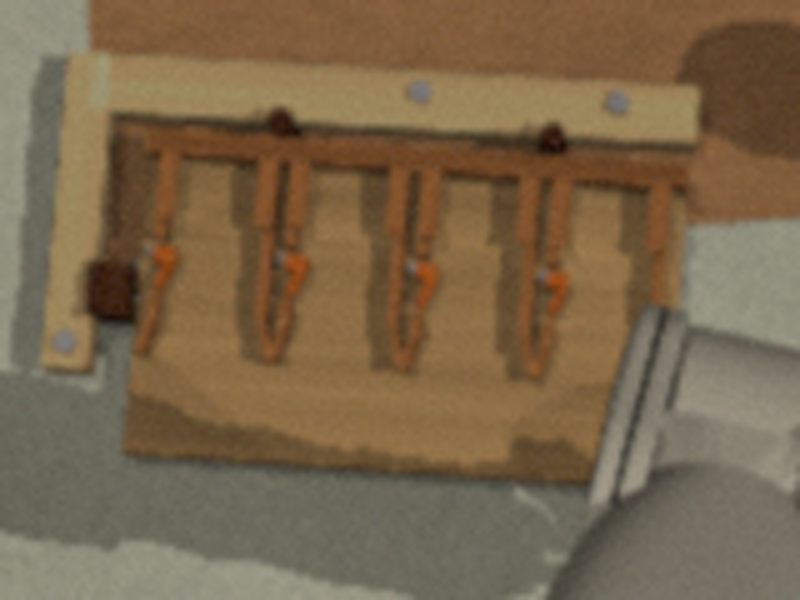

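>>> {"fn": "apply_moves", "kwargs": {"moves": [[[0,-25,1,-0.5],[0,-40,1,0],[0,-40,1,0],[0,-40,1,0],[5,-20,1,0],[10,-5,0,0],[15,0,0,0],[8,0,0,0],[0,0,0,0],[0,0,0,0]]]}}

```text
clock: 14.4
eef_pos: [0.5243, 0.04, 0.0174]
tool_rot: [0.999, -0.033, -0.016, 0.019]
ft_force: [-1.2, 1.3, 2.4]
grip_width: -0.0001
```

```bash
python3 -c "
from h import *
st()"
```

```text
t 14.4 [524.3  40.   17.4] yaw -3.8 z [-0.033 -0.037 -0.999] F [-1.2  1.3  2.4] T [0.39 0.24 0.01] g -0.1
```

Slightly too low because of the tilt. I'll lift 6 mm and push.

>>> {"fn": "apply_moves", "kwargs": {"moves": [[[-3,0,-4,0],[0,0,-3,0],[6,0,0,0],[6,0,0,0],[6,0,0,0],[6,0,0,0],[6,0,0,0],[6,0,0,0],[6,0,0,0],[0,0,0,0]]]}}

```text
clock: 15.4
eef_pos: [0.5261, 0.0383, 0.0258]
tool_rot: [0.998, -0.032, -0.053, 0.016]
ft_force: [0.5, -0.2, -0.3]
grip_width: -0.0002
```

```bash
python3 -c "
from h import *
st()"
```

```text
t 15.4 [526.1  38.3  25.8] yaw -3.8 z [-0.107 -0.029 -0.994] F [ 0.5 -0.2 -0.3] T [ 0.05 -0.18  0.04] g -0.2
```

The pallet stalled at TCP x=526, matching the predicted home of 527. I'll back off and take out the tilt.

>>> {"fn": "apply_moves", "kwargs": {"moves": [[[-10,0,0,0],[-4,1,4,0],[-4,1,4,0],[-5,1,3,0],[-5,1,2,0],[-5,2,2,0],[-5,2,2,0],[-5,2,2,0],[-5,2,2,0],[-5,2,2,0]]]}}

```text
clock: 16.4
eef_pos: [0.4914, 0.0302, 0.0173]
tool_rot: [0.999, -0.032, -0.027, 0.011]
ft_force: [3.3, 1.8, 5.2]
grip_width: -0.0002
```

>>> {"fn": "apply_moves", "kwargs": {"moves": [[[-5,2,2,0],[-5,2,2,0],[-5,2,2,0],[-5,2,2,0],[-5,2,2,0],[-5,2,2,0],[-5,1,2,0],[0,0,-5,0],[0,0,-10,0],[0,0,0,0]]]}}

```text
clock: 17.4
eef_pos: [0.481, 0.0239, 0.0332]
tool_rot: [0.999, -0.031, 0.004, 0.003]
ft_force: [0.6, 0.8, 1.4]
grip_width: -0.0004
```

```bash
python3 -c "
from h import *
st()"
```

```text
t 17.4 [481.   23.9  33.2] yaw -3.6 z [ 0.007 -0.007 -1.   ] F [0.6 0.8 1.4] T [ 0.03 -0.09  0.01] g -0.4
```

```bash
python3 -c "
from h import *
print('glue',pos('top0',102,130,.13))
plan(554,338,140,-21,10)"
```

```text
glue [0.71203112 0.33683497 0.13      ]
t 17.4 at [481.   23.9  33.2] yaw -3.6 F [0.6 0.8 1.4] grip -0.4 j6 1.69
[5.3, -31.8, -10.7, 1.74],[4.3, -32.0, -10.7, 1.74],[3.4, -32.1, -10.7, 1.74],[2.4, -32.2, -10.7, 1.74],[1.4, -32.2, -10.7, 1.74],[0.4, -32.2, -10.7, 1.74],[-0.5, -32.2, -10.7, 1.74],[-1.5, -32.2, -10.7, 1.74],[-2.5, -32.2, -10.7, 1.74],[-3.5, -32.1, -10.7, 1.74],
```

>>> {"fn": "apply_moves", "kwargs": {"moves": [[[0,-5,-30,1.7],[0,-20,-35,1.7],[3,-35,-25,1.7],[3,-35,-15,1.7],[2,-38,0,1.7],[1,-38,0,1.7],[0,-38,0,1.7],[-1,-38,0,1.7],[-2,-38,0,1.7],[-2,-20,0,1]]], "hand": 1}}

```text
clock: 18.4
eef_pos: [0.5486, 0.3284, 0.1373]
tool_rot: [0.983, -0.183, -0.001, 0.005]
ft_force: [0.6, -0.3, -0.7]
grip_width: 0.0851
```

```bash
python3 -c "
from h import *
st();plan(554,338,140,-21,1)
snap('wrist','w2');snap('top','top6')
a=cv2.imread('pics/w2.png');im=cv2.imread('pics/top6.png')
c=cv2.resize(im[110:230,150:310],None,fx=5,fy=5,interpolation=cv2.INTER_CUBIC)
cv2.imwrite('pics/c7.png',c);cv2.imwrite('pics/w2b.png',a)"
```

```text
t 18.4 [548.6 328.4 137.3] yaw -21.1 z [-0.003 -0.01  -1.   ] F [ 0.6 -0.3 -0.7] T [-0.01 -0.04  0.03] g 85.1
t 18.4 at [548.6 328.4 137.3] yaw -21.1 F [ 0.6 -0.3 -0.7] grip 85.1 j6 2.48
[1.6, -10.9, -2.7, -0.09],
```

View pics/c7.png

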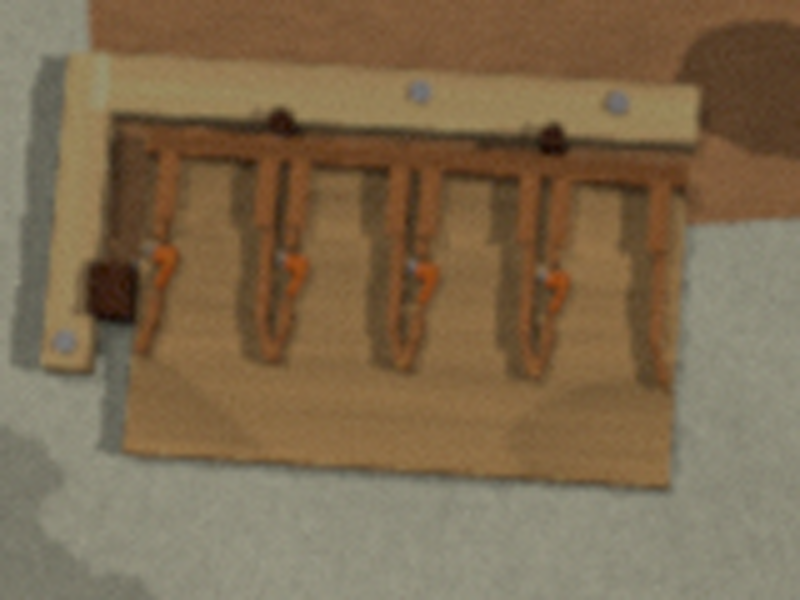

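View pics/w2.png

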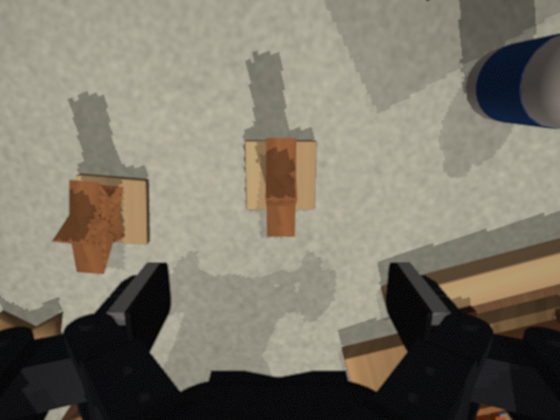

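```bash
cat >> h.py <<'E'
def foot(f,q,z=.008):
    r=rigid([(-25,25),(25,25),(25,-25),(-25,-25)],[pos(f,u,v,z)[:2]*1000 for u,v in q]);print('foot',r[2].round(1),'yaw',round(float(np.degrees(r[0])),1),r[3].round(1).tolist());return r
E
python3 -c "
from h import *
pal('top6',[(124,453),(669,488),(687,186),(150,130)])
r=foot('w2',[(246,141),(316,141),(316,209),(247,209)])
b=pos('w2',149,179,.008),pos('w2',148,243,.008);print(b)
plan(*r[2],33,np.degrees(r[0]),1)"
```

```text
pal in fence [-2.51991161  0.36540348] deg -1.68419206385037
foot [556.8 341. ] yaw -20.8 [[-0.6, 0.5], [1.1, 0.1], [-0.4, -0.1], [-0.1, -0.5]]
(array([0.46822416, 0.37275632, 0.008     ]), array([0.44518044, 0.32894635, 0.008     ]))
t 18.5 at [548.3 328.5 136.9] yaw -21.0 F [ 0.9 -0.6 -1. ] grip 85.3 j6 2.48
[3.5, -14.7, 103.9, -0.14],
```

```bash
cat > edge.py <<'E'
from h import *
def line(f,p0,p1,z,w=4):
    g=cv2.GaussianBlur(cv2.imread(f'pics/{f}.png'),(0,0),.8).astype(float)
    p0,p1=np.array(p0,float),np.array(p1,float);d=(p1-p0)/np.linalg.norm(p1-p0);n=np.array([-d[1],d[0]]);s=np.arange(-w,w+.01,.1);P=[]
    for t in np.arange(0,np.linalg.norm(p1-p0),1):
        q=p0+d*t+n*s[:,None]
        v=cv2.remap(g,q[:,0].astype(np.float32)[None],q[:,1].astype(np.float32)[None],cv2.INTER_LINEAR)[0]
        k=np.abs(np.gradient(v,axis=0)).sum(1);P.append(pos(f,*q[np.argmax(k)],z)[:2]*1000)
    P=np.array(P);vx,vy,x0,y0=cv2.fitLine(P.astype(np.float32),cv2.DIST_HUBER,0,.5,.01).ravel()
    r=(P-[x0,y0])@[-vy,vx];return np.degrees(np.arctan2(vy,vx))%180,np.array([x0,y0]),np.std(r)
c=lambda x,y:(150+(x+.5)/5-.5,110+(y+.5)/5-.5)
if __name__=='__main__':
  F='top6'
  for n,a,b,z in [('bar back',(90,56),(690,86),.02),('bar front',(120,118),(690,144),.02),('bar front L',(120,118),(260,125),.02),('bar2 outer',(66,70),(44,355),.02),('pal front',(135,454),(660,487),.016),('pal +y',(128,430),(133,370),.016),('pal -y',(671,470),(684,220),.016),('pal front far',(150,455),(400,470),.016)]:
    print(n,line(F,c(*a),c(*b),z))
  print([pix(F,[*fw(98,y)/1000,.032]) for y in (75,-75)],c(280,122),c(553,138))
E
python3 edge.py
```

```text
bar back (np.float32(85.84503), array([762.09454 ,  36.180714], dtype=float32), np.float64(0.9407513517690375))
bar front (np.float32(86.13918), array([728.6816,  25.5072], dtype=float32), np.float64(1.8870120583100567))
bar front L (np.float32(85.343025), array([736.8483 , 144.67651], dtype=float32), np.float64(0.8669915075318191))
bar2 outer (np.float32(175.82011), array([682.97705, 219.91827], dtype=float32), np.float64(0.8222304308741483))
pal front (np.float32(85.33901), array([531.9166 ,  34.92374], dtype=float32), np.float64(1.0154963455981771))
pal +y (np.float32(174.45248), array([576.75574, 180.47961], dtype=float32), np.float64(2.349824884395802))
pal -y (np.float32(175.70155), array([ 598.59064, -123.40897], dtype=float32), np.float64(3.2950272031671743))
pal front far (np.float32(85.25581), array([537.4145 , 101.47006], dtype=float32), np.float64(0.9627431584136319))
[array([205.94520631, 134.37781672]), array([260.45439014, 137.20550696])] (205.6, 134.0) (260.2, 137.2)
```

The edges fit square to 0.5°, but the x offset is uncertain by 2–4 mm. I'll check up close with the wrist camera before gripping anything.

```bash
python3 -c "
from h import *
plan(610,-30,240,-4,10)"
```

```text
t 18.5 at [548.3 328.5 136.9] yaw -21.0 F [ 0.9 -0.6 -1. ] grip 85.3 j6 2.48
[18.6, 31.3, -10.3, -1.7],[17.6, 31.8, -10.3, -1.7],[16.7, 32.3, -10.3, -1.7],[15.7, 32.8, -10.3, -1.7],[14.8, 33.3, -10.3, -1.7],[13.8, 33.7, -10.3, -1.7],[12.8, 34.1, -10.3, -1.7],[11.7, 34.4, -10.3, -1.7],[10.7, 34.8, -10.3, -1.7],[9.7, 35.1, -10.3, -1.7],
```

>>> {"fn": "apply_moves", "kwargs": {"moves": [[[18,30,-12,-1.7],[18,32,-12,-1.7],[17,32,-12,-1.7],[16,33,-12,-1.7],[15,33,-12,-1.7],[14,34,-12,-1.7],[13,34,-12,-1.7],[12,34,-10,-1.7],[10,34,-5,-1.7],[6,20,0,-1]]]}}

```text
clock: 19.5
eef_pos: [0.6055, -0.0284, 0.2378]
tool_rot: [0.999, -0.032, -0.01, 0.01]
ft_force: [0.5, -0.6, 0.1]
grip_width: 0.0855
```

>>> {"fn": "apply_moves", "kwargs": {"moves": [[[0,0,0,0],[0,0,0,0],[0,0,0,0],[0,0,0,0],[0,0,0,0],[0,0,0,0],[0,0,0,0],[0,0,0,0],[0,0,0,0],[0,0,0,0]]]}}

```text
clock: 20.5
eef_pos: [0.6023, -0.0286, 0.2363]
tool_rot: [0.999, -0.032, -0.013, 0.01]
ft_force: [1.3, -0.4, -0.8]
grip_width: 0.0861
```

```bash
python3 -c "
from h import *
st()
snap('wrist','w3');snap('top','top7')
cv2.imwrite('pics/w3b.png',cv2.resize(cv2.imread('pics/w3.png'),(784,588)))"
```

```text
t 20.5 [602.3 -28.6 236.3] yaw -3.7 z [-0.027 -0.019 -0.999] F [ 1.3 -0.4 -0.8] T [ 0.06 -0.05 -0.02] g 86.1
```

View pics/w3b.png

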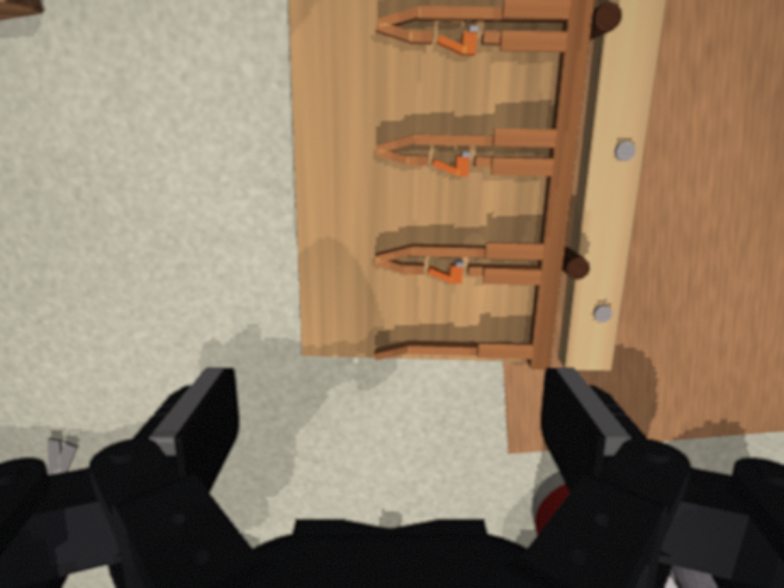

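```bash
python3 - <<'E'
from edge import *
c=lambda x,y:((x+.5)/1.4-.5,(y+.5)/1.4-.5)
L={}
for n,a,b,z in [('stopbar back',(587,40),(551,340),.028),('fence front',(609,30),(586,215),.02),('fence front lo',(578,285),(568,360),.02),('fence back',(661,30),(614,350),.02),('pal front',(291,20),(301,345),.016),('pal -y',(310,355),(500,357),.016),('stop end',(508,440),(600,440),0)]:
    L[n]=line('w3',c(*a),c(*b),z,3);print(n,L[n])
n=np.array([np.cos(np.radians(-4.15)),np.sin(np.radians(-4.15))])
for k in L: print(k,'fence-x',L[k][1]@n)
for t in((607,15),(577,263)): print('dowel',pos('w3',*c(*t),.032)*1000, pos('w3',*c(*t),.032)[:2]@n*1000)
E
```

```text
stopbar back (np.float32(85.15042), array([716.91614 ,  11.756015], dtype=float32), np.float64(0.577382873584425))
fence front (np.float32(85.669586), array([731.22723 ,  48.007732], dtype=float32), np.float64(0.4145862927839084))
fence front lo (np.float32(85.93507), array([720.7781 , -95.64789], dtype=float32), np.float64(0.3523300179230011))
fence back (np.float32(85.95264), array([760.2003  , -10.644792], dtype=float32), np.float64(0.28644957384133735))
pal front (np.float32(85.57255), array([535.71643 ,   8.484162], dtype=float32), np.float64(0.6356557835305885))
pal -y (np.float32(175.51434), array([ 602.6403, -120.9084], dtype=float32), np.float64(1.065145060279053))
stop end (np.float32(179.48035), array([ 715.736  , -207.93288], dtype=float32), np.float64(2.7116392574897312))
stopbar back fence-x 714.1856331474453
fence front fence-x 725.8357469885972
fence front lo fence-x 725.8100350175156
fence back fence-x 758.9774203031889
pal front fence-x 533.6978068878675
pal -y fence-x 609.8100836977449
stop end fence-x 728.9070250142828
dowel [730.61278215  95.18004412  32.        ] 721.8091476400191
dowel [719.86994912 -51.1463919   32.        ] 721.683811535209
```

Two independent wrist-camera edges put the pallet within about 0.7 mm of home in x and 0.6° in angle, and both y and x stalled under the push. On to star A.

```bash
sed -i 's/^FT=.*/FT=np.array([627.9,27.6]);FY=np.radians(-4.2);FR=np.array([[np.cos(FY),-np.sin(FY)],[np.sin(FY),np.cos(FY)]])/' h.py
cat >> h.py <<'E'
S0=dict(A=(554,338),B=(430,359),C=(566,-354),D=(431,-370))
def knocked(f):
    a=cv2.imread('pics/top0.png').astype(int);b=cv2.imread(f'pics/{f}.png').astype(int)
    for k,(x,y) in S0.items():
        u,v=pix('top0',[x/1000,y/1000,.02]).round().astype(int);s=np.s_[v-22:v+22,u-25:u+25]
        print(k,(np.abs(a[s]-b[s]).sum(2)>90).mean().round(3),end=' ')
    print()
E
python3 -c "
from h import *
c=lambda x,y:((x+.5)/1.4-.5,(y+.5)/1.4-.5)
for t in((376,24),(376,150),(376,258)): print(FR.T@(pos('w3',*c(*t),.027)[:2]*1000-FT))
knocked('top7')
plan(557,341,140,-20.8,10)"
```

```text
[-35.03153276  70.64630513]
[-35.02889507  -1.28659103]
[-35.02631681 -71.59895589]
A 0.107 B 0.0 C 0.0 D 0.0 
t 20.6 at [602.3 -28.8 236.3] yaw -3.8 F [ 0.4  0.2 -0.6] grip 85.5 j6 1.6
[-6.9, -36.6, 9.6, 1.7],[-8.0, -36.4, 9.6, 1.7],[-9.1, -36.1, 9.6, 1.7],[-10.2, -35.8, 9.6, 1.7],[-11.2, -35.5, 9.6, 1.7],[-12.3, -35.2, 9.6, 1.7],[-13.3, -34.8, 9.6, 1.7],[-14.4, -34.4, 9.6, 1.7],[-15.4, -33.9, 9.6, 1.7],[-16.4, -33.5, 9.6, 1.7],
```

>>> {"fn": "apply_moves", "kwargs": {"moves": [[[-7,-36,9,1.7],[-8,-36,9,1.7],[-9,-36,9,1.7],[-10,-36,9,1.7],[-11,-36,9,1.7],[-12,-35,9,1.7],[-13,-35,9,1.7],[-14,-34,9,1.7],[-14,-32,9,1.7],[-8,-18,2,0.7]]]}}

```text
clock: 21.6
eef_pos: [0.5645, 0.3265, 0.1451]
tool_rot: [0.983, -0.183, -0.008, 0.012]
ft_force: [-0.2, 0.5, -0.5]
grip_width: 0.0853
```

```bash
cat >> h.py <<'E'
def refine(f,x,y,yaw,z=.008,w=10):
    "refit the foot pose by its brightest-gradient edges near the estimate (world mm)"
    from edge import line
    for _ in range(3):
        a=np.radians(yaw);R=np.array([[np.cos(a),-np.sin(a)],[np.sin(a),np.cos(a)]]);W=lambda p:pix(f,[*((R@np.array(p)+[x,y])/1000),z])
        e={k:line(f,W(p),W(q),z,w) for k,(p,q) in dict(l=((-25,20),(-25,-20)),r=((25,20),(25,-20))).items()}
        w=max(4,w/2)
        yy=np.mean([(e[k][0]-90-yaw+90)%180-90 for k in 'lr']);m=(e['l'][1]+e['r'][1])/2-[x,y];gap=(e['r'][1]-e['l'][1])@R[:,0]
        d=m@R[:,0];x,y=np.array([x,y])+d*R[:,0];yaw+=yy
    print('refined',round(x,1),round(y,1),round(float(yaw),1),'gap',round(float(gap),1),'std',[round(float(e[k][2]),1) for k in 'lr'])
E
python3 -c "
from h import *
st();snap('wrist','w4');refine('w4',557,341,-20.8);plan(557,341,40,-20.8,1)
print(pix('w4',[.557,.341,.008]))"
```

```text
t 21.6 [564.5 326.5 145.1] yaw -21.1 z [-0.021 -0.02  -1.   ] F [-0.2  0.5 -0.5] T [-0.01 -0.01  0.  ] g 85.3
refined 556.3 341.3 -21.2 gap 51.2 std [0.4, 0.2]
t 21.6 at [564.2 329.3 144.9] yaw -20.9 F [0.1 1.5 0. ] grip 85.6 j6 2.47
[-10.9, -8.4, 104.9, -0.12],
[262.35870281 175.83294678]
```

View pics/w4.png

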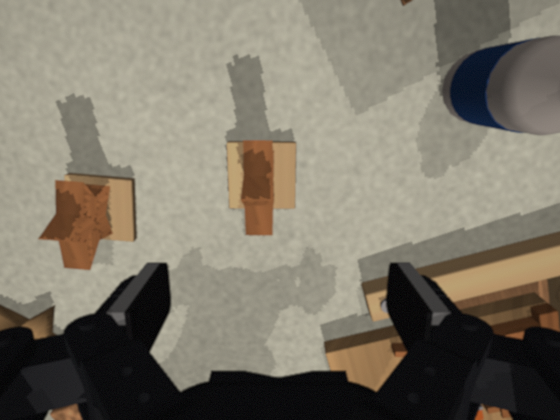

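The star is seen at (261,175), against (262,176) predicted. I'll go down and grip.

>>> {"fn": "apply_moves", "kwargs": {"moves": [[[-5,-5,5,0],[-4,-5,12,0],[-1,-1,14,0],[0,0,14,0],[0,0,14,0],[0,0,14,0],[0,0,13,0],[0,0,10,0],[0,0,7,0],[0,0,2,0]]]}}

```text
clock: 22.65
eef_pos: [0.5557, 0.3378, 0.031]
tool_rot: [0.983, -0.184, -0.009, 0.012]
ft_force: [0.9, -0.2, 1.0]
grip_width: 0.0854
```

```bash
python3 - <<'E'
s=open('h.py').read()
a=s.index("    for i in range(n):\n        a=np.radians(w+dy");b=s.index("    print()\n",a)
s=s[:a]+'''    for i in range(n):
        Mi=Ro.from_euler('z',dy*i/n,degrees=True).as_matrix()@M;r=Mi.T@d
        print([round(float(v),1) for v in r]+[round(float(-dy/n),2)],end=',')
'''+s[b:]
open('h.py','w').write(s)
E
python3 -c "
from h import *
st();plan(556.3,341.2,36,-21.2,1)"
```

```text
t 22.6 [555.7 337.8  31. ] yaw -21.2 z [-0.022 -0.02  -1.   ] F [ 0.9 -0.2  1. ] T [ 0.07 -0.02 -0.03] g 85.4
t 22.6 at [555.7 337.8  31. ] yaw -21.2 F [ 0.9 -0.2  1. ] grip 85.4 j6 2.49
[-0.7, -3.2, -5.1, 0.02],
```

Raise 5 mm, then close.

>>> {"fn": "apply_moves", "kwargs": {"moves": [[[0,-2,-4,0],[0,-1,-1,0],[0,0,0,0],[0,0,0,0],[0,0,0,0],[0,0,0,0],[0,0,0,0],[0,0,0,0],[0,0,0,0],[0,0,0,0]]], "hand": -1}}

```text
clock: 23.65
eef_pos: [0.5583, 0.342, 0.0387]
tool_rot: [0.983, -0.184, -0.008, 0.011]
ft_force: [-0.5, 0.0, 1.0]
grip_width: 0.0173
```

```bash
python3 -c "
from h import *
st();print(fw(-62,108));plan(*fw(-66,108),110,-4.2,10)"
```

```text
t 23.6 [558.3 342.   38.7] yaw -21.2 z [-0.019 -0.018 -1.   ] F [-0.5  0.   1. ] T [ 0.05 -0.02  0.08] g 17.3
[573.9762277  139.85073176]
t 23.6 at [558.3 342.   38.7] yaw -21.2 F [-0.5  0.   1. ] grip 17.3 j6 2.49
[8.3, 18.6, -6.8, -1.7],[7.7, 18.8, -6.8, -1.7],[7.2, 19.0, -6.8, -1.7],[6.6, 19.2, -6.8, -1.7],[6.1, 19.4, -6.7, -1.7],[5.5, 19.6, -6.7, -1.7],[4.9, 19.8, -6.7, -1.7],[4.3, 19.9, -6.7, -1.7],[3.7, 20.0, -6.7, -1.7],[3.2, 20.1, -6.7, -1.7],
```

>>> {"fn": "apply_moves", "kwargs": {"moves": [[[0,0,-20,0],[2,5,-25,-1.5],[8,20,-20,-1.7],[8,22,-4,-1.7],[8,23,0,-1.7],[7,24,0,-1.7],[7,25,0,-1.7],[6,25,0,-1.7],[5,25,0,-1.7],[4,18,0,-1.7]]]}}

```text
clock: 24.65
eef_pos: [0.5686, 0.1444, 0.1126]
tool_rot: [0.999, -0.044, -0.009, 0.01]
ft_force: [1.0, -0.0, 0.1]
grip_width: 0.0169
```

```bash
python3 -c "
from h import *
st();plan(*fw(-64,108),58,-4.2,10)"
```

```text
t 24.6 [568.6 144.4 112.6] yaw -5.1 z [-0.019 -0.019 -1.   ] F [ 1.  -0.   0.1] T [ 0.04 -0.05 -0.01] g 16.9
t 24.6 at [568.6 144.4 112.6] yaw -5.1 F [ 1.  -0.   0.1] grip 16.9 j6 1.91
[0.5, 0.3, 5.5, -0.09],[0.5, 0.3, 5.5, -0.09],[0.5, 0.3, 5.5, -0.09],[0.5, 0.3, 5.5, -0.09],[0.5, 0.3, 5.5, -0.09],[0.5, 0.3, 5.5, -0.09],[0.5, 0.3, 5.5, -0.09],[0.5, 0.3, 5.5, -0.09],[0.5, 0.3, 5.5, -0.09],[0.5, 0.3, 5.5, -0.09],
```

>>> {"fn": "apply_moves", "kwargs": {"moves": [[[1,1,8,0],[1,1,8,-0.4],[1,0,8,-0.4],[0,0,8,0],[0,0,8,0],[0,0,6,0],[0,0,4,0],[0,0,2,0],[0,0,0,0],[0,0,0,0]]]}}

```text
clock: 25.65
eef_pos: [0.5697, 0.1428, 0.055]
tool_rot: [0.999, -0.037, -0.01, 0.01]
ft_force: [0.1, -0.6, -1.0]
grip_width: 0.0168
```

```bash
python3 -c "
from h import *
st();o,p,w,M=state();print('fence',FR.T@(p[:2]-FT));plan(*fw(-64,108),56,-4.2,1);plan(*fw(51,108),56,-4.2,10)"
```

```text
t 25.6 [569.7 142.8  55. ] yaw -4.2 z [-0.021 -0.019 -1.   ] F [ 0.1 -0.6 -1. ] T [ 0.02 -0.01 -0.02] g 16.8
fence [-66.44828286 110.63891633]
t 25.6 at [569.7 142.8  55. ] yaw -4.2 F [ 0.1 -0.6 -1. ] grip 16.8 j6 1.9
[2.4, 2.7, -1.0, -0.01],
t 25.6 at [569.7 142.8  55. ] yaw -4.2 F [ 0.1 -0.6 -1. ] grip 16.8 j6 1.9
[11.7, 0.3, -0.3, -0.0],[11.7, 0.3, -0.3, -0.0],[11.7, 0.3, -0.3, -0.0],[11.7, 0.3, -0.3, -0.0],[11.7, 0.3, -0.3, -0.0],[11.7, 0.3, -0.3, -0.0],[11.7, 0.3, -0.3, -0.0],[11.7, 0.3, -0.3, -0.0],[11.7, 0.3, -0.3, -0.0],[11.7, 0.3, -0.3, -0.0],
```

>>> {"fn": "apply_moves", "kwargs": {"moves": [[[3,1,-0.8,0],[5,1,-0.4,0],[8,0.5,-0.3,0],[8,0,-0.3,0],[8,0,-0.3,0],[8,0,-0.3,0],[8,0,-0.3,0],[5,0,-0.2,0],[0,0,0,0],[0,0,0,0]]]}}

```text
clock: 26.65
eef_pos: [0.6277, 0.1352, 0.0569]
tool_rot: [0.999, -0.037, -0.011, 0.01]
ft_force: [-2.2, 0.3, 0.0]
grip_width: 0.0173
```

```bash
cat >> h.py <<'E'
def fs():
    st();o,p,w,M=state();print('fence',(FR.T@(p[:2]-FT)).round(1))
E
python3 -c "
from h import *
fs()"
```

```text
t 26.6 [627.7 135.2  56.9] yaw -4.3 z [-0.022 -0.019 -1.   ] F [-2.2  0.3  0. ] T [-0.08  0.26 -0.04] g 17.3
fence [ -8.1 107.3]
```

>>> {"fn": "apply_moves", "kwargs": {"moves": [[[4,0,1,0],[8,0,0.3,0],[8,0,-0.2,0],[8,0,-0.2,0],[8,0,-0.2,0],[8,0,-0.2,0],[6,0,-0.2,0],[4,0,0,0],[3,0,0,0],[0,0,0,0]]]}}

```text
clock: 27.65
eef_pos: [0.6874, 0.1307, 0.055]
tool_rot: [0.999, -0.037, -0.012, 0.01]
ft_force: [-0.0, -0.5, -1.2]
grip_width: 0.0171
```

```bash
python3 -c "
from h import *
fs()"
```

```text
t 27.6 [687.4 130.7  55. ] yaw -4.2 z [-0.025 -0.019 -0.999] F [-0.  -0.5 -1.2] T [0.04 0.02 0.02] g 17.1
fence [ 51.8 107.2]
```

>>> {"fn": "apply_moves", "kwargs": {"moves": [[[4,0,0,0],[4,0,0,0],[4,0,0,0],[0,0,0,0],[0,0,0,0],[0,0,0,0],[0,0,0,0],[0,0,0,0],[0,0,0,0],[0,0,0,0]]]}}

```text
clock: 28.65
eef_pos: [0.6883, 0.1309, 0.0556]
tool_rot: [0.999, -0.036, -0.024, 0.01]
ft_force: [-2.8, 0.3, 0.2]
grip_width: 0.0169
```

```bash
python3 -c "
from h import *
fs()"
```

```text
t 28.6 [688.3 130.9  55.6] yaw -4.2 z [-0.049 -0.018 -0.999] F [-2.8  0.3  0.2] T [-0.05  0.29 -0.03] g 16.9
fence [ 52.6 107.5]
```

>>> {"fn": "apply_moves", "kwargs": {"moves": [[[0,0,0,0],[0,0,0,0],[0,0,0,0],[0,0,0,0],[0,0,-5,0],[0,0,-25,0],[0,0,-40,0],[0,0,-30,0],[0,0,0,0],[0,0,0,0]]], "hand": 1}}

```text
clock: 29.65
eef_pos: [0.6948, 0.1328, 0.1595]
tool_rot: [0.999, -0.036, -0.022, 0.01]
ft_force: [-1.2, 0.2, -0.0]
grip_width: 0.0856
```

```bash
python3 -c "
from h import *
fs();snap('wrist','w5');snap('top','top8');knocked('top8');plan(434,361,150,-27,10)"
```

```text
t 29.6 [694.8 132.8 159.5] yaw -4.2 z [-0.045 -0.018 -0.999] F [-1.2  0.2 -0. ] T [ 0.01 -0.03  0.  ] g 85.6
fence [ 59.  109.8]
A 0.179 B 0.063 C 0.0 D 0.0 
t 29.8 at [694.5 132.7 159. ] yaw -4.2 F [-0.1  0.2  0.6] grip 85.3 j6 1.84
[-27.6, -20.9, 1.7, 2.28],[-28.4, -19.8, 1.7, 2.28],[-29.2, -18.6, 1.8, 2.28],[-29.9, -17.5, 1.9, 2.28],[-30.5, -16.3, 1.9, 2.28],[-31.2, -15.0, 2.0, 2.28],[-31.7, -13.8, 2.0, 2.28],[-32.3, -12.5, 2.1, 2.28],[-32.7, -11.2, 2.1, 2.28],[-33.1, -9.9, 2.2, 2.28],
```

View pics/w5.png

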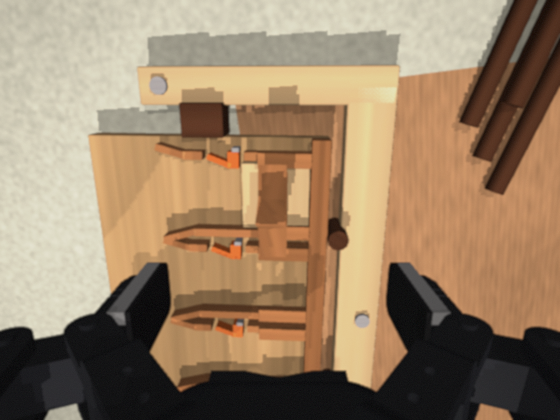

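The star is seated in lane 4, with the orange catch at (235,157) shut behind its foot and the pallet touching the end-stop block. Next I'll take out the tilt on bare table on the way to star B.

>>> {"fn": "apply_moves", "kwargs": {"moves": [[[-15,-15,0,0],[-15,-25,0,0],[-15,-25,0,0],[-15,-25,0,0],[-15,-25,0,0],[-15,-25,0,0],[-15,-25,15,0],[-10,-10,35,0],[0,0,35,0],[0,0,25,0]]], "hand": -1}}

```text
clock: 30.75
eef_pos: [0.577, 0.3173, 0.0352]
tool_rot: [0.999, -0.038, -0.03, 0.013]
ft_force: [0.2, -1.6, -0.1]
grip_width: 0.0001
```

```bash
python3 -c "
from h import *
fs();"
```

```text
t 30.8 [577.  317.3  35.2] yaw -4.3 z [-0.061 -0.023 -0.998] F [ 0.2 -1.6 -0.1] T [-0.04 -0.06 -0.01] g 0.1
fence [-72.  285.2]
```

>>> {"fn": "apply_moves", "kwargs": {"moves": [[[0,0,10,0],[-3,1,7,0],[-5,2,3,0],[-5,2,2,0],[-5,2,2,0],[-5,2,2,0],[-5,2,2,0],[-5,2,2,0],[-5,2,2,0],[-5,2,2,0]]]}}

```text
clock: 31.75
eef_pos: [0.5477, 0.3082, 0.0172]
tool_rot: [0.999, -0.039, -0.009, 0.003]
ft_force: [3.4, 0.7, 6.0]
grip_width: 0.0005
```

```bash
python3 -c "
from h import *
fs();plan(434,361,140,-27,10)"
```

```text
t 31.8 [547.7 308.2  17.2] yaw -4.5 z [-0.019 -0.006 -1.   ] F [3.4 0.7 6. ] T [ 0.22 -0.86 -0.02] g 0.5
fence [-100.6  274. ]
t 31.8 at [547.7 308.2  17.2] yaw -4.5 F [3.4 0.7 6. ] grip 0.5 j6 2.16
[-12.0, -4.3, -12.1, 2.25],[-12.1, -3.8, -12.1, 2.25],[-12.3, -3.3, -12.1, 2.25],[-12.4, -2.9, -12.1, 2.25],[-12.5, -2.4, -12.1, 2.25],[-12.6, -1.9, -12.1, 2.25],[-12.7, -1.4, -12.1, 2.25],[-12.7, -0.9, -12.1, 2.25],[-12.7, -0.4, -12.1, 2.25],[-12.8, 0.1, -12.0, 2.25],
```

>>> {"fn": "apply_moves", "kwargs": {"moves": [[[-5,0,2,0],[-5,0,2,0],[-5,0,2,0],[-3,0,-20,3],[-13,-7,-35,4],[-18,-7,-35,4],[-18,-6,-30,4],[-18,-4,0,4],[-16,-2,0,3],[-10,0,0,1]]], "hand": 1}}

```text
clock: 32.75
eef_pos: [0.4349, 0.3588, 0.1369]
tool_rot: [0.969, -0.247, -0.021, 0.012]
ft_force: [-0.5, 0.1, -0.9]
grip_width: 0.0856
```

```bash
python3 -c "
from h import *
fs();snap('wrist','w6');print(pix('w6',[.434,.361,.008]));refine('w6',434,361,-27);plan(434,361,37,-26,1)"
```

```text
t 32.8 [434.9 358.8 136.9] yaw -28.7 z [-0.046 -0.013 -0.999] F [-0.5  0.1 -0.9] T [ 0.01 -0.05 -0.04] g 85.6
fence [-216.7  316.2]
[280.30574416 190.25864299]
refined 432.1 362.0 -25.7 gap 51.3 std [0.4, 0.2]
t 32.8 at [433.4 359.1 136.6] yaw -28.6 F [-1.8 -0.2  0.1] grip 85.5 j6 2.75
[3.2, -5.4, 99.4, -2.61],
```

>>> {"fn": "apply_moves", "kwargs": {"moves": [[[1,-2,5,-1],[0,-2,12,-1],[0,-1,14,-0.6],[0,0,14,0],[0,0,14,0],[0,0,14,0],[0,0,11,0],[0,0,6,0],[0,0,2,0],[0,0,0,0]]]}}

```text
clock: 33.8
eef_pos: [0.4309, 0.3552, 0.0295]
tool_rot: [0.974, -0.222, -0.026, 0.018]
ft_force: [0.4, -0.9, -1.0]
grip_width: 0.0852
```

```bash
python3 -c "
from h import *
fs();plan(432.1,362,37.5,-25.7,1)"
```

```text
t 33.8 [430.9 355.2  29.5] yaw -25.7 z [-0.059 -0.023 -0.998] F [ 0.4 -0.9 -1. ] T [ 0.04 -0.06  0.02] g 85.2
fence [-220.5  312.3]
t 33.8 at [430.9 355.2  29.5] yaw -25.7 F [ 0.4 -0.9 -1. ] grip 85.2 j6 2.7
[-2.2, -6.3, -8.2, -0.04],
```

>>> {"fn": "apply_moves", "kwargs": {"moves": [[[-1,-4,-6,0],[0,-2,-2,0],[0,0,0,0],[0,0,0,0],[0,0,0,0],[0,0,0,0],[0,0,0,0],[0,0,0,0],[0,0,0,0],[0,0,0,0]]], "hand": -1}}

```text
clock: 34.8
eef_pos: [0.435, 0.3634, 0.0409]
tool_rot: [0.975, -0.222, -0.024, 0.015]
ft_force: [-0.5, -0.3, 0.9]
grip_width: 0.0169
```

```bash
python3 -c "
from h import *
fs()"
```

```text
t 34.8 [435.  363.4  40.9] yaw -25.7 z [-0.054 -0.019 -0.998] F [-0.5 -0.3  0.9] T [ 0.05 -0.09 -0.07] g 16.9
fence [-217.   320.8]
```

>>> {"fn": "apply_moves", "kwargs": {"moves": [[[0,0,2,0],[0,0,2,0],[0,0,2,0],[0,0,2,0],[0,0,2,0],[0,0,2,0],[0,0,2,0],[0,0,2,0],[0,0,1,0],[0,0,0,0]]]}}

```text
clock: 35.8
eef_pos: [0.4347, 0.3633, 0.0411]
tool_rot: [0.975, -0.222, -0.021, 0.013]
ft_force: [0.7, 0.2, -1.1]
grip_width: 0.0168
```

```bash
python3 -c "
from h import *
fs()"
```

```text
t 35.8 [434.7 363.3  41.1] yaw -25.7 z [-0.046 -0.016 -0.999] F [ 0.7  0.2 -1.1] T [ 0.04 -0.1   0.02] g 16.8
fence [-217.3  320.6]
```

>>> {"fn": "apply_moves", "kwargs": {"moves": [[[0,0,5,0],[0,0,5,0],[0,0,5,0],[0,0,5,0],[0,0,5,0],[0,0,5,0],[0,0,5,0],[0,0,5,0],[0,0,5,0],[0,0,0,0]]]}}

```text
clock: 36.8
eef_pos: [0.4346, 0.3644, 0.0417]
tool_rot: [0.975, -0.222, -0.012, 0.005]
ft_force: [0.6, 0.0, -1.0]
grip_width: 0.0171
```

```bash
python3 -c "
from h import *
fs();plan(*fw(-64,36),112,-4.2,10)"
```

```text
t 36.8 [434.6 364.4  41.7] yaw -25.7 z [-0.026 -0.004 -1.   ] F [ 0.6  0.  -1. ] T [ 0.   -0.03 -0.01] g 17.1
fence [-217.4  321.8]
t 36.8 at [434.6 364.4  41.7] yaw -25.7 F [ 0.6  0.  -1. ] grip 17.1 j6 2.71
[24.6, 21.1, -7.2, -2.15],[23.8, 22.0, -7.2, -2.15],[22.9, 22.9, -7.2, -2.15],[22.1, 23.7, -7.1, -2.15],[21.2, 24.5, -7.1, -2.15],[20.2, 25.3, -7.1, -2.15],[19.3, 26.1, -7.0, -2.15],[18.3, 26.8, -7.0, -2.15],[17.3, 27.5, -7.0, -2.15],[16.2, 28.1, -7.0, -2.15],
```

>>> {"fn": "apply_moves", "kwargs": {"moves": [[[0,0,-20,0],[10,8,-25,-1.5],[26,24,-15,-2.3],[26,26,-5,-2.3],[25,27,0,-2.3],[24,28,0,-2.3],[23,28,0,-2.3],[22,28,0,-2.3],[18,26,0,-2.3],[8,16,0,-2.3]]]}}

```text
clock: 37.8
eef_pos: [0.554, 0.1033, 0.1021]
tool_rot: [0.999, -0.039, -0.013, 0.003]
ft_force: [0.1, 0.2, -0.7]
grip_width: 0.0173
```

```bash
python3 -c "
from h import *
fs();plan(*fw(-64,36),60,-4.2,1)"
```

```text
t 37.8 [554.  103.3 102.1] yaw -4.5 z [-0.027 -0.004 -1.   ] F [ 0.1  0.2 -0.7] T [ 0.06 -0.    0.  ] g 17.3
fence [-79.2  70.1]
t 37.8 at [554.  103.3 102.1] yaw -4.5 F [ 0.1  0.2 -0.7] grip 17.3 j6 1.83
[16.5, 33.7, 41.9, -0.28],
```

>>> {"fn": "apply_moves", "kwargs": {"moves": [[[4,9,0,0],[6,12,4,-0.3],[4,8,8,0],[1,2,8,0],[0,0,8,0],[0,0,6,0],[0,0,4,0],[0,0,1,0],[0,0,0,0],[0,0,0,0]]]}}

```text
clock: 38.8
eef_pos: [0.5649, 0.0702, 0.0571]
tool_rot: [0.999, -0.037, -0.015, 0.003]
ft_force: [0.1, -0.4, -0.2]
grip_width: 0.0174
```

```bash
python3 -c "
from h import *
fs();plan(*fw(-64,36),59,-4.2,1)"
```

```text
t 38.8 [564.9  70.2  57.1] yaw -4.2 z [-0.031 -0.004 -1.   ] F [ 0.1 -0.4 -0.2] T [-0.03 -0.06 -0.05] g 17.4
fence [-66.   37.9]
t 38.8 at [564.9  70.2  57.1] yaw -4.2 F [ 0.1 -0.4 -0.2] grip 17.4 j6 1.77
[1.9, 1.9, -2.0, 0.0],
```

>>> {"fn": "apply_moves", "kwargs": {"moves": [[[3,1,-1,0],[6,0.7,-0.6,0],[8,0,-0.2,0],[8,0,-0.2,0],[8,0,-0.2,0],[8,0,-0.2,0],[8,0,-0.2,0],[5,0,-0.2,0],[0,0,0,0],[0,0,0,0]]]}}

```text
clock: 39.8
eef_pos: [0.6227, 0.0648, 0.0577]
tool_rot: [0.999, -0.036, -0.017, 0.002]
ft_force: [-2.5, 0.1, 1.7]
grip_width: 0.017
```

```bash
python3 -c "
from h import *
fs()"
```

```text
t 39.8 [622.7  64.8  57.7] yaw -4.2 z [-0.034 -0.002 -0.999] F [-2.5  0.1  1.7] T [0.09 0.32 0.02] g 17.0
fence [-7.9 36.7]
```

>>> {"fn": "apply_moves", "kwargs": {"moves": [[[4,0,-0.2,0],[8,0,-0.3,0],[8,0,-0.3,0],[8,0,-0.3,0],[8,0,-0.3,0],[8,0,-0.2,0],[6,0,-0.2,0],[5,0,0,0],[4,0,0,0],[3,0,0,0]]]}}

```text
clock: 40.8
eef_pos: [0.6827, 0.0602, 0.0572]
tool_rot: [0.999, -0.036, -0.024, 0.002]
ft_force: [-15.8, 1.1, 11.2]
grip_width: 0.0169
```

```bash
python3 -c "
from h import *
fs()"
```

```text
t 40.8 [682.7  60.2  57.2] yaw -4.2 z [-0.048 -0.002 -0.999] F [-15.8   1.1  11.2] T [ 0.14  3.29 -0.18] g 16.9
fence [52.3 36.5]
```

>>> {"fn": "apply_moves", "kwargs": {"moves": [[[0,0,0,0],[0,0,0,0],[0,0,0,0],[0,0,0,0],[0,0,-5,0],[0,0,-25,0],[0,0,-40,0],[0,0,-25,0],[0,0,0,0],[0,0,0,0]]], "hand": 1}}

```text
clock: 41.8
eef_pos: [0.6909, 0.0599, 0.1563]
tool_rot: [0.999, -0.036, -0.02, 0.002]
ft_force: [0.6, -0.0, -0.5]
grip_width: 0.0856
```

```bash
python3 -c "
from h import *
fs();snap('wrist','w7');snap('top','top9');knocked('top9');plan(566,-365,150,-10.8,10)
print(pix('w7',[*fw(51,36)/1000,.024]))"
```

```text
t 41.8 [690.9  59.9 156.3] yaw -4.2 z [-0.04  -0.003 -0.999] F [ 0.6 -0.  -0.5] T [-0.01 -0.05  0.01] g 85.6
fence [60.5 36.8]
A 0.222 B 0.154 C 0.0 D 0.0 
t 41.9 at [690.5  59.8 155.6] yaw -4.2 F [-0.6  0.8 -0.8] grip 85.5 j6 1.73
[-9.3, 43.3, 1.2, 0.66],[-8.8, 43.4, 1.2, 0.66],[-8.3, 43.5, 1.2, 0.66],[-7.8, 43.6, 1.1, 0.66],[-7.3, 43.7, 1.1, 0.66],[-6.8, 43.7, 1.1, 0.66],[-6.3, 43.8, 1.1, 0.66],[-5.8, 43.9, 1.1, 0.66],[-5.3, 43.9, 1.0, 0.66],[-4.7, 44.0, 1.0, 0.66],
[271.41560603 196.18335714]
```

>>> {"fn": "apply_moves", "kwargs": {"moves": [[[-14,25,0,0.7],[-14,40,1,0.7],[-14,44,1,0.7],[-10,46,1,0.7],[-8,46,1,0.7],[-6,46,1,0.7],[-5,46,1,0.7],[-3,46,1,0.7],[-2,44,1,0.7],[-1,30,1,0.5]]]}}

```text
clock: 42.9
eef_pos: [0.5485, -0.3468, 0.1333]
tool_rot: [0.995, -0.092, -0.035, 0.001]
ft_force: [1.0, 0.1, -0.5]
grip_width: 0.0852
```

```bash
python3 -c "
from h import *
fs();snap('wrist','w8');snap('top','top10');knocked('top10');print(pix('w8',[.566,-.354,.008]));refine('w8',566,-354,-10.8);plan(566,-354,38,-10.8,1)"
```

```text
t 42.9 [ 548.5 -346.8  133.3] yaw -10.6 z [-0.069  0.005 -0.998] F [ 1.   0.1 -0.5] T [ 0.04 -0.12  0.04] g 85.2
fence [ -51.8 -379.2]
A 0.592 B 0.289 C 0.26 D 0.335 
[315.18031203 203.4145874 ]
refined 567.0 -354.2 -12.4 gap 51.3 std [0.4, 0.3]
t 43.0 at [ 547.7 -348.3  132.6] yaw -10.8 F [ 0.7  1.  -0.4] grip 85.4 j6 1.21
[25.6, 1.4, 93.0, 0.03],
```

>>> {"fn": "apply_moves", "kwargs": {"moves": [[[8,0,3,0.6],[9,1,8,0.6],[6,0,12,0.4],[2,0,14,0],[0,0,14,0],[0,0,14,0],[0,0,12,0],[0,0,6,0],[0,0,2,0],[0,0,0,0]]]}}

```text
clock: 44.0
eef_pos: [0.5675, -0.3437, 0.0302]
tool_rot: [0.994, -0.103, -0.041, -0.002]
ft_force: [-0.7, 0.4, -0.3]
grip_width: 0.0851
```

```bash
python3 -c "
from h import *
fs();plan(567,-354.2,38,-12.4,1)"
```

```text
t 44.0 [ 567.5 -343.7   30.2] yaw -11.9 z [-0.081  0.013 -0.997] F [-0.7  0.4 -0.3] T [ 0.03 -0.06 -0.04] g 85.1
fence [ -33.  -374.8]
t 44.0 at [ 567.5 -343.7   30.2] yaw -11.9 F [-0.7  0.4 -0.3] grip 85.1 j6 1.25
[1.0, 10.4, -7.8, 0.54],
```

>>> {"fn": "apply_moves", "kwargs": {"moves": [[[0,4,-4,0.5],[0,5,-4,0],[0,1,0,0],[0,0,0,0],[0,0,0,0],[0,0,0,0],[0,0,0,0],[0,0,0,0],[0,0,0,0],[0,0,0,0]]]}}

```text
clock: 45.0
eef_pos: [0.5677, -0.3562, 0.0427]
tool_rot: [0.993, -0.108, -0.038, -0.001]
ft_force: [-0.1, -0.1, -0.7]
grip_width: 0.0854
```

```bash
python3 -c "
from h import *
fs();plan(567,-354.2,38,-12.4,1)"
```

```text
t 45.0 [ 567.7 -356.2   42.7] yaw -12.5 z [-0.075  0.009 -0.997] F [-0.1 -0.1 -0.7] T [ 0.03 -0.08  0.04] g 85.4
fence [ -31.9 -387.2]
t 45.0 at [ 567.7 -356.2   42.7] yaw -12.5 F [-0.1 -0.1 -0.7] grip 85.4 j6 1.24
[-0.8, -1.8, 4.8, -0.06],
```

>>> {"fn": "apply_moves", "kwargs": {"moves": [[[0,-1,3,0],[0,0,0,0],[0,0,0,0],[0,0,0,0],[0,0,0,0],[0,0,0,0],[0,0,3,0],[0,0,4,0],[0,0,5,0],[0,0,5,0]]], "hand": -1}}

```text
clock: 46.0
eef_pos: [0.569, -0.3555, 0.0396]
tool_rot: [0.994, -0.108, -0.033, 0.001]
ft_force: [-7.1, 4.0, 22.2]
grip_width: 0.0172
```

>>> {"fn": "apply_moves", "kwargs": {"moves": [[[0,0,5,0],[0,0,5,0],[0,0,5,0],[0,0,5,0],[0,0,5,0],[0,0,5,0],[0,0,5,0],[0,0,5,0],[0,0,5,0],[0,0,0,0]]]}}

```text
clock: 47.0
eef_pos: [0.5681, -0.3552, 0.0407]
tool_rot: [0.994, -0.108, -0.021, 0.005]
ft_force: [0.6, -0.8, -0.8]
grip_width: 0.0167
```

```bash
python3 -c "
from h import *
fs();plan(*fw(-64,-108),112,-4.2,10)"
```

```text
t 47.0 [ 568.1 -355.2   40.7] yaw -12.4 z [-0.043 -0.005 -0.999] F [ 0.6 -0.8 -0.8] T [-0.02 -0.05  0.03] g 16.7
fence [ -31.6 -386.2]
t 47.0 at [ 568.1 -355.2   40.7] yaw -12.4 F [ 0.6 -0.8 -0.8] grip 16.7 j6 1.24
[-7.4, -27.0, -7.2, -0.82],[-7.1, -27.1, -7.2, -0.82],[-6.7, -27.2, -7.2, -0.82],[-6.3, -27.3, -7.2, -0.82],[-5.9, -27.3, -7.3, -0.82],[-5.5, -27.4, -7.3, -0.82],[-5.1, -27.5, -7.3, -0.82],[-4.7, -27.6, -7.3, -0.82],[-4.3, -27.6, -7.3, -0.82],[-3.9, -27.7, -7.3, -0.82],
```

>>> {"fn": "apply_moves", "kwargs": {"moves": [[[0,0,5,0],[0,0,5,0],[0,0,6,0],[0,0,6,0],[0,0,6,0],[0,0,6,0],[0,0,6,0],[0,0,6,0],[0,0,5,0],[0,0,0,0]]]}}

```text
clock: 48.0
eef_pos: [0.5684, -0.3561, 0.0399]
tool_rot: [0.994, -0.107, -0.008, 0.008]
ft_force: [-0.4, 0.4, -1.1]
grip_width: 0.0171
```

>>> {"fn": "apply_moves", "kwargs": {"moves": [[[0,0,-15,0],[-3,-8,-25,-0.8],[-7,-24,-20,-0.8],[-7,-30,-8,-0.8],[-7,-32,0,-0.8],[-6,-32,0,-0.8],[-6,-32,0,-0.8],[-5,-32,0,-0.8],[-5,-28,0,-0.8],[-4,-18,0,-0.8]]]}}

```text
clock: 49.0
eef_pos: [0.5528, -0.1086, 0.0946]
tool_rot: [0.999, -0.046, -0.016, 0.006]
ft_force: [0.5, -0.4, -1.1]
grip_width: 0.0173
```

```bash
python3 -c "
from h import *
fs();plan(*fw(-64,-108),62,-4.2,1)"
```

```text
t 49.0 [ 552.8 -108.6   94.6] yaw -5.3 z [-0.031 -0.01  -0.999] F [ 0.5 -0.4 -1.1] T [ 0.02 -0.02  0.03] g 17.3
fence [ -65.  -141.3]
t 49.0 at [ 552.8 -108.6   94.6] yaw -5.3 F [ 0.5 -0.4 -1.1] grip 17.3 j6 1.48
[1.3, -33.8, 32.2, -1.07],
```

>>> {"fn": "apply_moves", "kwargs": {"moves": [[[0,-8,0,-0.5],[0,-13,0,-0.5],[0,-9,5,0],[0,-2,7,0],[0,0,8,0],[0,0,7,0],[0,0,5,0],[0,0,2,0],[0,0,0,0],[0,0,0,0]]]}}

```text
clock: 50.0
eef_pos: [0.5536, -0.0763, 0.0553]
tool_rot: [0.999, -0.038, -0.017, 0.006]
ft_force: [0.4, -0.1, -1.4]
grip_width: 0.0171
```

```bash
python3 -c "
from h import *
fs();plan(*fw(-64,-108),57.5,-4.2,1)"
```

```text
t 50.0 [553.6 -76.3  55.3] yaw -4.3 z [-0.035 -0.01  -0.999] F [ 0.4 -0.1 -1.4] T [ 0.02  0.   -0.05] g 17.1
fence [ -66.5 -109.1]
t 50.0 at [553.6 -76.3  55.3] yaw -4.3 F [ 0.4 -0.1 -1.4] grip 17.1 j6 1.52
[2.4, -1.1, -2.3, -0.13],
```

>>> {"fn": "apply_moves", "kwargs": {"moves": [[[3,-0.6,-1.2,0],[6,-0.4,-0.8,0],[8,0,-0.3,0],[8,0,-0.3,0],[8,0,-0.3,0],[8,0,-0.3,0],[8,0,-0.3,0],[5,0,-0.2,0],[0,0,0,0],[0,0,0,0]]]}}

```text
clock: 51.0
eef_pos: [0.611, -0.0817, 0.0553]
tool_rot: [0.999, -0.039, -0.02, 0.007]
ft_force: [-1.8, -0.9, 1.6]
grip_width: 0.0176
```

```bash
python3 -c "
from h import *
fs()"
```

```text
t 51.0 [611.  -81.7  55.3] yaw -4.4 z [-0.04  -0.012 -0.999] F [-1.8 -0.9  1.6] T [-0.09  0.36  0.04] g 17.6
fence [  -8.9 -110.2]
```

>>> {"fn": "apply_moves", "kwargs": {"moves": [[[4,-0.5,-0.3,0],[8,-0.3,-0.4,0],[8,0,-0.3,0],[8,0,-0.3,0],[8,0,-0.3,0],[8,0,-0.3,0],[6,0,-0.2,0],[5,0,0,0],[4,0,0,0],[4,0,0,0]]]}}

```text
clock: 52.0
eef_pos: [0.6725, -0.0865, 0.0556]
tool_rot: [0.999, -0.039, -0.025, 0.007]
ft_force: [-19.2, -0.6, 13.7]
grip_width: 0.0171
```

```bash
python3 -c "
from h import *
fs()"
```

```text
t 52.0 [672.5 -86.5  55.6] yaw -4.5 z [-0.051 -0.013 -0.999] F [-19.2  -0.6  13.7] T [-0.05  3.93  0.14] g 17.1
fence [  52.9 -110.5]
```

Seated at 52.9 with a contact force of -19 N. Release and go to star D.

>>> {"fn": "apply_moves", "kwargs": {"moves": [[[0,0,0,0],[0,0,0,0],[0,0,0,0],[0,0,0,0],[0,0,-5,0],[0,0,-25,0],[0,0,-40,0],[0,0,-25,0],[0,0,0,0],[0,0,0,0]]], "hand": 1}}

```text
clock: 53.0
eef_pos: [0.6798, -0.083, 0.1537]
tool_rot: [0.999, -0.038, -0.023, 0.005]
ft_force: [-0.7, 0.9, -0.9]
grip_width: 0.0854
```

```bash
python3 -c "
from h import *
fs();snap('wrist','w9');snap('top','top11');knocked('top11');plan(437,-370,150,-27.5,10)
print(pix('w9',[*fw(51,-108)/1000,.024]))"
```

```text
t 53.0 [679.8 -83.  153.7] yaw -4.4 z [-0.047 -0.008 -0.999] F [-0.7  0.9 -0.9] T [ 0.   -0.02 -0.01] g 85.4
fence [  59.8 -106.5]
A 0.147 B 0.161 C 0.144 D 0.0 
t 53.1 at [679.4 -83.  153. ] yaw -4.4 F [-0.5 -0.4 -0.2] grip 85.9 j6 1.53
[-21.9, 30.4, 1.7, 2.31],[-20.7, 31.3, 1.6, 2.31],[-19.4, 32.1, 1.6, 2.31],[-18.1, 32.9, 1.5, 2.31],[-16.8, 33.6, 1.5, 2.31],[-15.4, 34.2, 1.4, 2.31],[-14.0, 34.8, 1.4, 2.31],[-12.6, 35.4, 1.3, 2.31],[-11.2, 35.9, 1.3, 2.31],[-9.7, 36.3, 1.2, 2.31],
[273.18785269 197.01375457]
```

>>> {"fn": "apply_moves", "kwargs": {"moves": [[[-12,15,0,2],[-22,30,0,2.5],[-22,34,0,2.5],[-21,35,0,2.5],[-19,36,0,2.5],[-17,37,0,2.5],[-15,37,0,2.5],[-13,37,0,2.5],[-10,35,0,2],[-5,25,0,1.5]]]}}

```text
clock: 54.1
eef_pos: [0.4259, -0.3541, 0.1488]
tool_rot: [0.97, -0.24, -0.037, 0.007]
ft_force: [1.0, -0.6, 0.3]
grip_width: 0.0852
```

```bash
python3 -c "
from h import *
fs();snap('wrist','w10');print(pix('w10',[.431,-.370,.008]));refine('w10',431,-370,-27.5);plan(431,-370,38,-27.5,1)"
```

```text
t 54.1 [ 425.9 -354.1  148.8] yaw -27.8 z [-0.075  0.004 -0.997] F [ 1.  -0.6  0.3] T [ 0.02 -0.13  0.03] g 85.2
fence [-173.5 -395.5]
[305.22819533 203.28245457]
refined 431.6 -370.3 -29.9 gap 52.1 std [0.5, 0.3]
t 54.1 at [ 423.6 -356.8  148.7] yaw -28.1 F [-1.3 -1.6 -0.2] grip 85.4 j6 1.38
[20.4, 4.5, 109.8, -0.56],
```

View pics/w10.png

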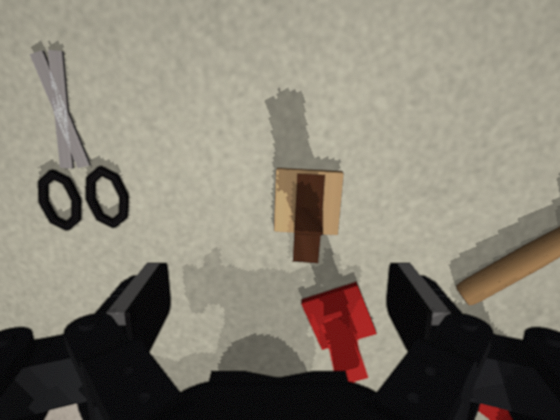

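Star D is at (308,203), where expected. The red look-alike, at (340,315), is clear of the fingers. Go down.

>>> {"fn": "apply_moves", "kwargs": {"moves": [[[6,3,3,0.6],[7,4,8,0.6],[5,2,13,0.6],[2,0,15,0],[0,0,16,0],[0,0,16,0],[0,0,14,0],[0,0,10,0],[0,0,4,0],[0,0,0,0]]]}}

```text
clock: 55.15
eef_pos: [0.4307, -0.3683, 0.0305]
tool_rot: [0.966, -0.255, -0.044, 0.005]
ft_force: [-0.0, 0.2, -0.3]
grip_width: 0.0856
```

```bash
python3 -c "
from h import *
fs();plan(431.6,-370.3,39,-29.9,1)"
```

```text
t 55.1 [ 430.7 -368.3   30.5] yaw -29.6 z [-0.088  0.013 -0.996] F [-0.   0.2 -0.3] T [-0.01 -0.06  0.01] g 85.6
fence [-167.7 -409.2]
t 55.1 at [ 430.7 -368.3   30.5] yaw -29.6 F [-0.   0.2 -0.3] grip 85.6 j6 1.4
[1.1, 1.6, -8.6, 0.29],
```

>>> {"fn": "apply_moves", "kwargs": {"moves": [[[0,1,-5,0.3],[0,0,-3,0],[0,0,0,0],[0,0,0,0],[0,0,0,0],[0,0,0,0],[0,0,3,0],[0,0,4,0],[0,0,5,0],[0,0,5,0]]], "hand": -1}}

```text
clock: 56.15
eef_pos: [0.434, -0.3716, 0.042]
tool_rot: [0.966, -0.257, -0.036, 0.008]
ft_force: [-7.2, 7.4, 28.6]
grip_width: 0.0171
```

>>> {"fn": "apply_moves", "kwargs": {"moves": [[[0,0,5,0],[0,0,5,0],[0,0,6,0],[0,0,6,0],[0,0,6,0],[0,0,6,0],[0,0,6,0],[0,0,6,0],[0,0,6,0],[0,0,6,0]]]}}

```text
clock: 57.15
eef_pos: [0.433, -0.371, 0.0413]
tool_rot: [0.966, -0.257, -0.021, 0.013]
ft_force: [-9.9, 9.9, 35.7]
grip_width: 0.0173
```

>>> {"fn": "apply_moves", "kwargs": {"moves": [[[0,0,6,0],[0,0,6,0],[0,0,6,0],[0,0,6,0],[0,0,6,0],[0,0,6,0],[0,0,5,0],[0,0,5,0],[0,0,0,0],[0,0,0,0]]]}}

```text
clock: 58.15
eef_pos: [0.4327, -0.3709, 0.0433]
tool_rot: [0.966, -0.257, -0.009, 0.017]
ft_force: [0.2, -0.7, -2.7]
grip_width: 0.0169
```

```bash
python3 -c "
from h import *
fs();plan(*fw(-66,-36),112,-4.2,10)"
```

```text
t 58.1 [ 432.7 -370.9   43.3] yaw -29.8 z [-0.025 -0.028 -0.999] F [ 0.2 -0.7 -2.7] T [ 0.01 -0.07 -0.  ] g 16.9
fence [-165.5 -411.7]
t 58.1 at [ 432.7 -370.9   43.3] yaw -29.8 F [ 0.2 -0.7 -2.7] grip 16.9 j6 1.4
[-7.3, -37.9, -8.2, -2.56],[-5.6, -38.2, -8.2, -2.56],[-3.9, -38.4, -8.3, -2.56],[-2.1, -38.5, -8.3, -2.56],[-0.4, -38.6, -8.3, -2.56],[1.3, -38.6, -8.3, -2.56],[3.1, -38.5, -8.3, -2.56],[4.8, -38.3, -8.3, -2.56],[6.5, -38.0, -8.3, -2.56],[8.2, -37.7, -8.3, -2.56],
```

>>> {"fn": "apply_moves", "kwargs": {"moves": [[[0,-5,-20,0],[-5,-20,-25,-2],[-6,-42,-18,-2.8],[-4,-44,-8,-2.8],[-2,-45,0,-2.8],[0,-45,0,-2.8],[2,-45,0,-2.8],[5,-45,0,-2.8],[7,-42,0,-2.8],[5,-20,0,-2]]]}}

```text
clock: 59.15
eef_pos: [0.5547, -0.0252, 0.0949]
tool_rot: [0.998, -0.051, -0.017, 0.013]
ft_force: [0.3, -0.6, -0.8]
grip_width: 0.0169
```

```bash
python3 -c "
from h import *
fs();plan(*fw(-65,-36),64,-4.2,1)"
```

```text
t 59.1 [554.7 -25.2  94.9] yaw -5.9 z [-0.035 -0.024 -0.999] F [ 0.3 -0.6 -0.8] T [ 0.04 -0.01 -0.01] g 16.9
fence [-69.2 -58. ]
t 59.1 at [554.7 -25.2  94.9] yaw -5.9 F [ 0.3 -0.6 -0.8] grip 16.9 j6 1.64
[4.5, -23.0, 30.1, -1.66],
```

>>> {"fn": "apply_moves", "kwargs": {"moves": [[[1,-5,0,-0.6],[2,-8,0,-0.6],[1,-6,4,-0.5],[0,-2,6,0],[0,0,8,0],[0,0,7,0],[0,0,4,0],[0,0,2,0],[0,0,0,0],[0,0,0,0]]]}}

```text
clock: 60.15
eef_pos: [0.5573, -0.0066, 0.0579]
tool_rot: [0.999, -0.037, -0.02, 0.013]
ft_force: [0.3, -0.3, -1.3]
grip_width: 0.017
```

```bash
python3 -c "
from h import *
fs();plan(*fw(-64,-36),58.5,-4.2,1)"
```

```text
t 60.1 [557.3  -6.6  57.9] yaw -4.3 z [-0.041 -0.025 -0.999] F [ 0.3 -0.3 -1.3] T [ 0.01 -0.03 -0.01] g 17.0
fence [-67.9 -39.2]
t 60.1 at [557.3  -6.6  57.9] yaw -4.3 F [ 0.3 -0.3 -1.3] grip 17.0 j6 1.65
[3.8, -3.2, -0.8, -0.08],
```

>>> {"fn": "apply_moves", "kwargs": {"moves": [[[3,-1.3,-0.6,0],[6,-1,-0.4,0],[8,-0.4,-0.3,0],[8,0,-0.3,0],[8,0,-0.3,0],[8,0,-0.3,0],[8,0,-0.3,0],[5,0,-0.2,0],[0,0,0,0],[0,0,0,0]]]}}

```text
clock: 61.15
eef_pos: [0.6161, -0.0095, 0.0578]
tool_rot: [0.999, -0.038, -0.021, 0.014]
ft_force: [-1.4, 0.4, 0.2]
grip_width: 0.0167
```

```bash
python3 -c "
from h import *
fs()"
```

```text
t 61.1 [616.1  -9.5  57.8] yaw -4.4 z [-0.043 -0.027 -0.999] F [-1.4  0.4  0.2] T [-0.08  0.32 -0.02] g 16.7
fence [ -9.  -37.8]
```

>>> {"fn": "apply_moves", "kwargs": {"moves": [[[4,-0.6,-0.2,0],[8,-0.5,-0.3,0],[8,0,-0.3,0],[8,0,-0.3,0],[8,0,-0.3,0],[8,0,-0.3,0],[6,0,-0.2,0],[5,0,0,0],[4,0,0,0],[4,0,0,0]]]}}

```text
clock: 62.15
eef_pos: [0.6774, -0.0136, 0.058]
tool_rot: [0.999, -0.037, -0.026, 0.015]
ft_force: [-1.6, -0.8, 2.8]
grip_width: 0.0169
```

```bash
python3 -c "
from h import *
fs()"
```

```text
t 62.1 [677.4 -13.6  58. ] yaw -4.3 z [-0.054 -0.028 -0.998] F [-1.6 -0.8  2.8] T [-0.02  0.3  -0.05] g 16.9
fence [ 52.4 -37.4]
```

>>> {"fn": "apply_moves", "kwargs": {"moves": [[[4,0,0,0],[4,0,0,0],[4,0,0,0],[4,0,0,0],[0,0,0,0],[0,0,0,0],[0,0,0,0],[0,0,0,0],[0,0,0,0],[0,0,0,0]]]}}

```text
clock: 63.15
eef_pos: [0.6787, -0.0135, 0.0588]
tool_rot: [0.998, -0.036, -0.043, 0.014]
ft_force: [-4.7, -0.3, 4.1]
grip_width: 0.0169
```

```bash
python3 -c "
from h import *
fs()"
```

```text
t 63.1 [678.7 -13.5  58.8] yaw -4.3 z [-0.088 -0.025 -0.996] F [-4.7 -0.3  4.1] T [-0.17  0.8   0.  ] g 16.9
fence [ 53.7 -37.3]
```

>>> {"fn": "apply_moves", "kwargs": {"moves": [[[0,0,0,0],[0,0,0,0],[0,0,0,0],[0,0,0,0],[0,0,-5,0],[0,0,-25,0],[0,0,-40,0],[-5,30,-40,0],[-10,45,-40,0],[-10,25,-20,0]]], "hand": 1}}

```text
clock: 64.15
eef_pos: [0.6648, -0.0978, 0.2263]
tool_rot: [0.998, -0.032, -0.044, 0.013]
ft_force: [-1.1, 0.8, 0.6]
grip_width: 0.0854
```

```bash
python3 -c "
from h import *
fs();snap('wrist','w11')
cv2.imwrite('pics/w11b.png',cv2.resize(cv2.imread('pics/w11.png'),(784,588)))"
```

```text
t 64.2 [664.8 -97.8 226.3] yaw -3.7 z [-0.089 -0.024 -0.996] F [-1.1  0.8  0.6] T [ 0.   -0.12  0.01] g 85.4
fence [  46.  -122.4]
```

View pics/w11b.png

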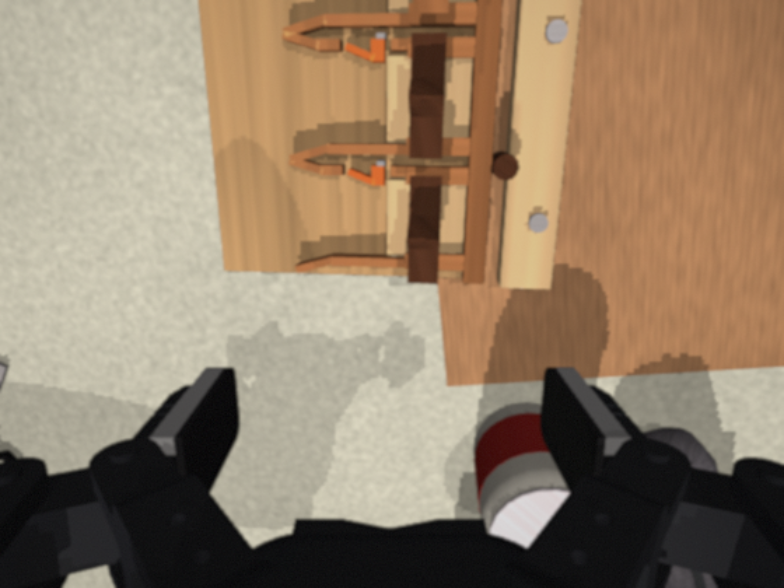

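Lanes 1 and 2 are both seated, with their catches at (375,173) and (375,47) out behind the feet, and the dowel touches the back edge. I'll retreat and check all four lanes numerically.

>>> {"fn": "apply_moves", "kwargs": {"moves": [[[-5,-20,-5,0],[-10,-25,0,0],[-12,-25,0,0],[-10,-20,0,0],[-5,-10,0,0],[0,0,0,0],[0,0,0,0],[0,0,0,0],[0,0,0,0],[0,0,0,0]]]}}

```text
clock: 65.2
eef_pos: [0.6309, 0.0034, 0.24]
tool_rot: [0.999, -0.037, -0.037, 0.014]
ft_force: [1.1, -0.0, 0.0]
grip_width: 0.0854
```

```bash
python3 - <<'E'
from edge import *
fs();snap('wrist','w12');im=cv2.imread('pics/w12.png')
hsv=cv2.cvtColor(im,cv2.COLOR_BGR2HSV)
W=lambda f,x,y,z:pix(f,[*fw(x,y)/1000,z])
for f in('w12','w11'):
  hsv=cv2.cvtColor(cv2.imread(f'pics/{f}.png'),cv2.COLOR_BGR2HSV)
  for i,y in enumerate((-108,-36,36,108)):
    a,b=W(f,26,y-21,.024),W(f,26,y-9,.024)
    if min(a[1],b[1])<3 or max(a[1],b[1])>250: print(f,i+1,'out');continue
    l=line(f,a,b,.024,6);p=FR.T@(l[1]-FT)
    m=cv2.inRange(hsv,(4,190,150),(14,255,255));c=W(f,12,y+27,.026).astype(int);s=m[max(0,c[1]-18):c[1]+18,max(0,c[0]-18):c[0]+18]
    q=np.argwhere(s>0)[:,::-1]+[max(0,c[0]-18),max(0,c[1]-18)]
    o=[FR.T@(pos(f,*t,.027)[:2]*1000-FT)-[0,y] for t in q]
    print(f,'lane',i+1,'foot rear x',p[0].round(1),'std',l[2].round(2),'catch px',len(q),'nose y rel', np.round(np.percentile(np.array(o)[:,1],3),1) if len(q) else None,'x',np.round(np.array(o).max(0)[0],1) if len(q) else None)
f='w12'
for n,a,b,z in [('stopbar back',(90,-130),(90,100),.028),('pal front',(-90,-130),(-90,140),.016),('pal +y',(-80,150),(-30,150),.016),('fence front',(101,-140),(101,-95),.02),('fence back',(135,-140),(135,120),.02),('stop face',(-12,150),(12,150),.028)]:
    A,B=W(f,*a,z),W(f,*b,z);l=line(f,A,B,z,4);print(n,A.round(),B.round(),'yaw',round(l[0],2),'pt',(FR.T@(l[1]-FT)).round(1),l[2].round(2))
E
```

```text
t 65.2 [630.9   3.4 240. ] yaw -4.3 z [-0.076 -0.026 -0.997] F [ 1.1 -0.   0. ] T [ 0.05 -0.07  0.01] g 85.4
fence [  4.7 -23.9]
w12 1 out
w12 lane 2 foot rear x 25.8 std 0.31 catch px 131 nose y rel 21.0 x 23.6
w12 lane 3 foot rear x 26.9 std 0.15 catch px 128 nose y rel 20.7 x 23.3
w12 lane 4 foot rear x 26.6 std 0.29 catch px 362 nose y rel -192.8 x 23.8
w11 lane 1 foot rear x 27.0 std 0.34 catch px 157 nose y rel 21.5 x 25.2
w11 lane 2 foot rear x 26.2 std 0.23 catch px 172 nose y rel 19.7 x 24.9
w11 3 out
w11 4 out
stopbar back [378. 272.] [401.  19.] yaw 85.93 pt [ 90.6 -17.5] 1.12
pal front [205. 261.] [185. -28.] yaw 85.95 pt [-89.   21.8] 1.28
pal +y [196. -42.] [255. -43.] yaw 175.76 pt [-56.4 152.9] 0.0
fence front [386. 277.] [390. 237.] yaw 86.66 pt [ 101.8 -115.3] 0.89
fence back [420. 279.] [458.  -7.] yaw 85.94 pt [134.7   2.1] 0.71
stop face [276. -49.] [306. -50.] yaw 175.76 pt [ -2.6 152.7] 0.0
```

```bash
python3 -c "
from h import *
c=snap('top','top12')
print(workorder.job_done())"
```

```text
the job is handed in; nothing more can be done
None
```

I pushed the pallet home first, while it was empty. Then I slid all four brown stars into their own lanes and handed the job in at about 65 s; no verdict is reported.

**Stars:** the two light-brown ones are in lanes 4 and 3, and the two dark-brown ones in lanes 1 and 2. The last wrist-camera measurements put each foot's rear edge at pallet x = 25.8–27.0 mm (26 expected). In lanes 1–3 the catch nose reads about 20–21.5 mm from the lane centre, which means it is sprung shut.

**Pallet:** at the last check it was within about 1 mm of home in x and parallel to the fence. Just after the push, the angle had read 0.5–0.6° off. I have no direct close measurement of the +y contact at the end. It rests on the push stalling, the wrist view of the pallet touching the end stop, and the lane positions fitting.

**Failed or disagreeing checks:**
- The first top-camera fit put the pallet 2.5 mm and 1.7° off. The closer wrist-camera edges did not confirm that.
- The automatic reading of lane 4's catch nose was spoiled by other orange pixels. I saw that catch shut in an earlier picture.
- The last measurement of the pallet's +y end and the stop face fell outside the picture, so it counts for nothing.
- The tool picked up a few degrees of tilt under contact. I corrected it by dragging the tip on the table or pressing a star's foot flat.

The red look-alikes and the other objects on the table were never touched on purpose; I did not re-measure them at the end.

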